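# Portion three nuts from the rotary dispenser

### The arm

A 7-joint arm with a two-finger parallel gripper is mounted at the origin on the work surface. World frame = base frame: x ahead of the robot, y to its left, z up, the work surface at z = 0. Lengths are in m, angles in rad, forces in N, time in s.
With the tool pointing down it reaches from about 0.425 to 0.975 m from the base axis. Payload 16.7 kg.
Tool frame: the origin (TCP) lies at the very end of the fingers, on their centre line; the grasp point (between the pads) lies 19 mm behind it; z points along the fingers, y is the direction in which the jaws open and shut (so a half turn about z gives the same grasp; the last joint's range is limited). The gripper opens to 85 mm and grips with 20 to 120 N. Pads are 22 mm wide; open, the fingers measure 114 mm over their backs; the gripper's body (76 mm by 85 mm) begins 54 mm behind the grasp point. The pads swing forward as they close: fully open they stand 13 mm farther back than shut.
Start: joints at [1.03, 0.426, 0.074, 1.606, -0.034, 1.111, -0.067], TCP at [0.257, -0.624, 0.231] pointing down, gripper open.
Joint ranges: [-2.85, 2.85], [-0.5, 2.14], [-1.23, 1.37], [0.21, 2.46], [-1.02, 4.16], [0.16, 2.05], [-2.73, 2.73]. Speed limits (rad/s): [1.89, 1.89, 2.39, 2.39, 3.01, 3.01, 3.01].

### API

Orientations are given as a 3x3 rotation matrix whose columns are the frame's x, y, z axes.
In Python, from rig import observe, grab_frame, camera_model, sign_off gives the robot as it stands.
- The arm moves only by the tool step_arm, never from a script. Its argument "rows" is a list of rows, each a list of 6 numbers: the shift along the tool's x, y, z scaled (see below), then the turn, a rotation vector about the tool's x, y, z scaled (see below). A call has exactly 8 rows; each row shifts and turns the commanded pose from where the row before left it, along the tool's axes as they then stand; what a row does not reach is not made up. The controller multiplies each number of a shift by 15 cm and each number of a turn by 90 degrees. A row lasts 1/10 s, in which the tool goes at most 50 mm and 8.59 degrees, less where a joint would pass 70% of its speed; a pose out of reach is approached as far as the arm can. A call with a number of a shift or a turn outside -1 to 1 is refused whole. A call with a gripper value outside its range is refused whole. "hand" is the gripper command: -1 is fully open, 1 is shut, values between are in proportion, set as the call begins (left out, the last holds). The fingers move at their own pace and stop on an object; "grip_force" is the grip in N (left out, the last holds). Time passes only in rows, so rows that do not move let the fingers close, or fill a call up. It gives the time, the measured TCP pose, the force and the opening at its end, in the units of the state.
- observe(): the state, without advancing time (a new reading comes with each control period).
- grab_frame(name): name is "scene" or "top"; returns the picture (480x640x3 uint8, blue, green, red); there is no depth.
- camera_model(name): a dict with "camera_matrix" (3x3 intrinsics, pixels), "distortion" ([k1, k2, p1, p2, k3] as OpenCV has them; the pictures are not rectified), "eye" and "orientation" of the camera in the world. Camera axes: x right, y down, z forward; pixel columns grow to the right and rows downward; lengths in m; the calibration is good to about 2 mm. A picture is of the moment at which its call begins. camera_model takes no time and is no camera call.
- sign_off(): hands the job in, once; it reports no verdict.
The state is a dict: "t": time; "qpos": joint angles; "joint_velocities": joint speeds; "effort": joint torques, N m; "tool_pos": TCP position; "ee_rot": TCP orientation; "force": force on the tool from outside, world axes, zero at the start; "torque": the same for the moment, N m; "opening": opening from 0.0 (shut) to 1.0 (fully open).
Only numpy, scipy, OpenCV 4.12 (cv2) and the standard library are available. Lean on these libraries where they do the work, as an engineer would, in place of code of your own. Each camera call takes 0.05 s, during which the arm holds its last target.

### The job

Take the steel measuring cup by its handle and stand it on the counter centred under the nut dispenser's outlet, then let go of it. Then turn the knob on top of the dispenser clockwise by exactly three clicks, so that three nuts are in the cup and the other two stay inside. Leave the cup there, with the knob resting in its third click, and do not disturb the other things on the counter.

Things in the scene. Friction and masses are not known exactly. Their poses are not given: they have to be found in the camera images.
- dispenser: Nut dispenser, fixed. Origin on the counter straight below the knob's upright axis; front = own -x, z up. A rear column (own x +35 to +75, y +-35) on a foot 12 high (x +15 to +115, y +-65) carries a grey plate 140 x 140 centred on the axis, underside 119 above the counter, with open space below it for the cup, and on the plate a clear drum of radius 66, its lid's top at 161.
- drum (a point): Centre of the drum, on the axis, 138 above the counter; axes as the dispenser. Inside, a white wheel of six blades, turned by the knob, makes six compartments 60 degrees apart: the front one, over the outlet, is empty, the other five hold one nut each.
- outlet (a point): Point on the counter straight under the outlet's centre, 42 mm in front (own -x) of the knob's axis; axes as the dispenser. The outlet is a square tube, 52 x 48 outside, hanging under the plate to 93 above the counter; the 55 high cup passes under it. With the cup's handle pointing to the dispenser's front, there is room for the gripper.
- knob (a joint): Turn of knob and wheel, rad, 0 at the start, growing clockwise seen from above; hard stop at -0.2. Spring detents (clicks) every 60 degrees (1.047): it resists with up to 0.12 N m until half way, then pulls on into the next click and rests there when released. Each click drops one nut, after about 3/4 of the 60 degrees. Three clicks read 3.14.
- knob_grip (a point): On the knob's axis, 196 above the counter, the height to grip; turns with the knob. The paddle is a black upright bar, 62 long (point x), 14 thick (point y), 176 to 208 above the counter, on a disc of radius 24; at the start it points from front to back. A wrist can turn it about one click a grasp, then must let go, turn back and take the bar again.
- cup: Loose steel measuring cup, 55 high, outside diameter 80 at the rim and 70 at the foot, 3 mm wall, 0.18 kg. Origin at the centre of its underside, z up; its handle points along its own -x.
- cup_handle (a point): Grip point on the cup's handle, 105 mm from the cup's axis, 45 above the counter; axes as the cup. The handle is a straight black bar along the cup's x, from 37 to 141 mm from the cup's axis, 14 wide and 12 high (39 to 51 above the counter).
- nut1: Round brown nut, diameter 25, 12 g; origin at its centre. It starts in the drum (centre 138 above the counter), falls at click 1.
- nut2: Round brown nut, diameter 25, 12 g; origin at its centre. It starts in the drum (centre 138 above the counter), falls at click 2.
- nut3: Round brown nut, diameter 25, 12 g; origin at its centre. It starts in the drum (centre 138 above the counter), falls at click 3.
- nut4: Round brown nut, diameter 25, 12 g; origin at its centre. It starts in the drum (centre 138 above the counter), to stay inside.
- nut5: Round brown nut, diameter 25, 12 g; origin at its centre. It starts in the drum (centre 138 above the counter), to stay inside.
- teacup: Bystander, to be left alone: white cup, rim diameter 68, 60 high (mm); origin at the centre of its underside.
- spoon: Bystander, to be left alone: steel spoon, 170 long, lying flat (mm); origin at the centre of its underside.
- sauce_bottle: Bystander, to be left alone: amber glass bottle, diameter 60, 170 high (mm); origin at the centre of its underside.
- jar: Bystander, to be left alone: glass jar, diameter 70, 80 high (mm); origin at the centre of its underside.
- dish: Bystander, to be left alone: shallow blue bowl, diameter 110, 30 high (mm); origin at the centre of its underside.
Things that resemble listed ones, but are neither listed nor needed, are in the scene too. Leave any yellow look-alike of the cup alone.

How it is judged:
On the way, in this order (a step that is already met when the one before it is completed fails the run):
1. the cup stands released under the outlet, before the knob is turned (horizontal distance between cup and outlet below 0.02 m and height (world z) of cup below 0.008 m and angle between cup's own z axis and vertical below 0.12 rad and value of joint knob below 0.3 rad and contact force between the fingers and cup below 0.1 N), for 0.2 s.
2. the knob rests three clicks on and three nuts are in the cup (value of joint knob between 2.94 and 3.34 rad and horizontal distance between each of nut1, nut2, nut3 and cup below 0.036 m and height (world z) of each of nut1, nut2, nut3 below 0.055 m), for 0.2 s.
At the end, for the whole second after the job is handed in: The cup stands upright on the counter, its axis within 20 mm of the outlet point, with nuts 1, 2 and 3 in it; nuts 4 and 5 are still in the drum; the knob rests within 0.2 rad of the third click (3.14); the cup and the knob are at rest (all of step 2 and horizontal distance between cup and outlet below 0.02 m and height (world z) of cup below 0.008 m and angle between cup's own z axis and vertical below 0.12 rad and height (world z) of each of nut4, nut5 above 0.125 m and linear speed of cup below 0.02 m/s and velocity of joint knob below 0.1 rad/s); the robot touches nothing.
It fails at once if a bystander is pushed more than 40 mm (distance of any of teacup, spoon, sauce_bottle, jar, dish from where it was at the start of the episode above 0.04 m).
It fails at once if a nut falls on the counter beside the cup ((height (world z) of nut1 below 0.05 m and horizontal distance between nut1 and cup above 0.045 m) or (height (world z) of nut2 below 0.05 m and horizontal distance between nut2 and cup above 0.045 m) or (height (world z) of nut3 below 0.05 m and horizontal distance between nut3 and cup above 0.045 m) or (height (world z) of nut4 below 0.05 m and horizontal distance between nut4 and cup above 0.045 m) or (height (world z) of nut5 below 0.05 m and horizontal distance between nut5 and cup above 0.045 m)).
It also fails if it takes over 70 s, if anything falls off the work surface, if the arm or the gripper's body presses on something with over 40 N, if the wrist force passes 120 N, or if a joint passes its speed limit or range.

## Working session

There is one attempt and no reset: what is moved stays moved. The work goes in short steps, Python scripts to look and compute and a tool call to move; the robot and the scene stay as the last step left them, time stands still between calls to the robot, and variables do not carry over. Pictures are saved under pics/ and viewed, and the job is handed in when it is done.

Besides the shell and the picture viewer there is one more tool, called after ">>>" as name(argument=value, ...) on one line, values as JSON. step_arm: Moves the arm, as the interface text tells. Shifts and turns lie within -1 to 1; 1 stands for 15 cm of shift or 90 degrees of turn. Its arguments: {"type":"object","properties":{"rows":{"type":"array"},"hand":{"type":"number"},"grip_force":{"type":"number"}},"required":["rows"]}

```bash
mkdir -p pics; ls; python3 - <<'E'
from rig import *
import cv2,numpy as np
for n in("scene","top"):
    im=grab_frame(n);cv2.imwrite(f"pics/{n}0.png",im);c=camera_model(n)
    print(n,{k:np.round(v,4).tolist() for k,v in c.items()})
s=observe();print(s["t"],np.round(s["tool_pos"],4),np.round(s["ee_rot"],4).tolist(),s["opening"])
E
```

```text
pics
scene {'camera_matrix': [[545.1089, 0.0, 316.7829], [0.0, 545.1089, 242.0612], [0.0, 0.0, 1.0]], 'distortion': [-0.0032, 0.0, 0.0, 0.0, 0.0], 'eye': [1.3562, 0.2652, 1.3489], 'orientation': [[-0.3258, 0.7785, -0.5364], [0.9454, 0.2634, -0.1918], [-0.008, -0.5697, -0.8218]]}
top {'camera_matrix': [[502.2542, 0.0, 318.7916], [0.0, 502.2542, 228.3708], [0.0, 0.0, 1.0]], 'distortion': [0.0164, 0.0, 0.0, 0.0, 0.0], 'eye': [0.38, -0.0068, 1.4622], 'orientation': [[0.0166, -0.99, 0.14], [-0.9998, -0.0148, 0.0139], [-0.0117, -0.1402, -0.9901]]}
0.1 [ 0.257  -0.6238  0.2307] [[0.9246, 0.3809, -0.0005], [0.3809, -0.9246, 0.001], [-0.0001, -0.0011, -1.0]] 1.000155447306533
```

View pics/scene0.png

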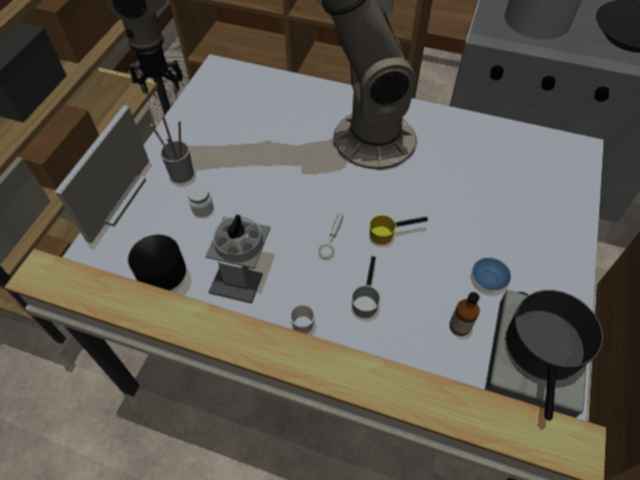

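View pics/top0.png

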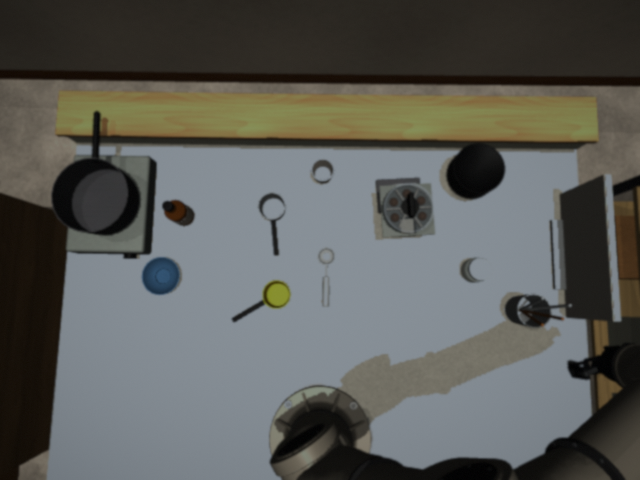

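The scene view has the steel cup at (366,300), with its handle up to (371,258), and the dispenser at (238,245). In the top view the cup is at (272,207) and the dispenser at (405,208). I'll enlarge both for detail.

```bash
cat > h.py <<'E'
import cv2,numpy as np
from rig import *
def ray(n,p):
    c=camera_model(n);K=np.array(c["camera_matrix"]);d=np.array(c["distortion"])
    u=cv2.undistortPoints(np.array(p,float).reshape(-1,1,2),K,d).reshape(-1,2)
    R=np.array(c["orientation"]);return np.array(c["eye"]),np.c_[u,np.ones(len(u))]@R.T
def onz(n,p,z):
    e,d=ray(n,p);return e+d*((z-e[2])/d[:,2])[:,None]
def tri(p1,p2):
    e1,d1=ray("scene",[p1]);e2,d2=ray("top",[p2]);d1=d1[0];d2=d2[0]
    s=np.linalg.lstsq(np.c_[d1,-d2],e2-e1,rcond=None)[0]
    a=e1+s[0]*d1;b=e2+s[1]*d2;return (a+b)/2,np.linalg.norm(a-b)
def px(n,P):
    c=camera_model(n);R=np.array(c["orientation"]);rv=cv2.Rodrigues(R.T)[0];t=-R.T@np.array(c["eye"])
    return cv2.projectPoints(np.array(P,float).reshape(-1,3),rv,t,np.array(c["camera_matrix"]),np.array(c["distortion"]))[0].reshape(-1,2)
def crop(im,x0,x1,y0,y1,f,name):
    cv2.imwrite("pics/"+name,cv2.resize(im[y0:y1,x0:x1],None,fx=f,fy=f,interpolation=cv2.INTER_CUBIC))
E
python3 - <<'E'
from h import *
a=cv2.imread("pics/top0.png");b=cv2.imread("pics/scene0.png")
t1=cv2.convertScaleAbs(a[160:260,250:300],alpha=1.6);
A=cv2.resize(cv2.convertScaleAbs(a[165:250,360:445],alpha=1.6),(400,400),interpolation=cv2.INTER_CUBIC)
B=cv2.resize(cv2.convertScaleAbs(b[205:305,190:290],alpha=1.6),(400,400),interpolation=cv2.INTER_CUBIC)
cv2.imwrite("pics/d0.png",np.hstack([A,B]))
A=cv2.resize(cv2.convertScaleAbs(a[180:260,235:315],alpha=1.6),(400,400),interpolation=cv2.INTER_CUBIC)
B=cv2.resize(cv2.convertScaleAbs(b[245:325,330:410],alpha=1.6),(400,400),interpolation=cv2.INTER_CUBIC)
cv2.imwrite("pics/c0.png",np.hstack([A,B]))
E
```

```text
(no output)
```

View pics/d0.png

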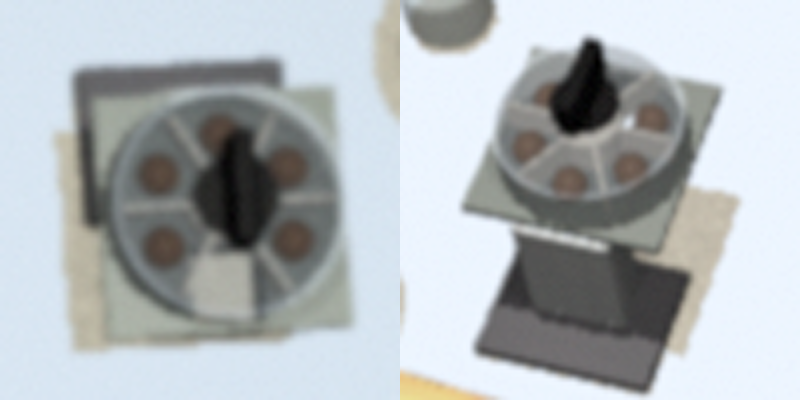

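View pics/c0.png

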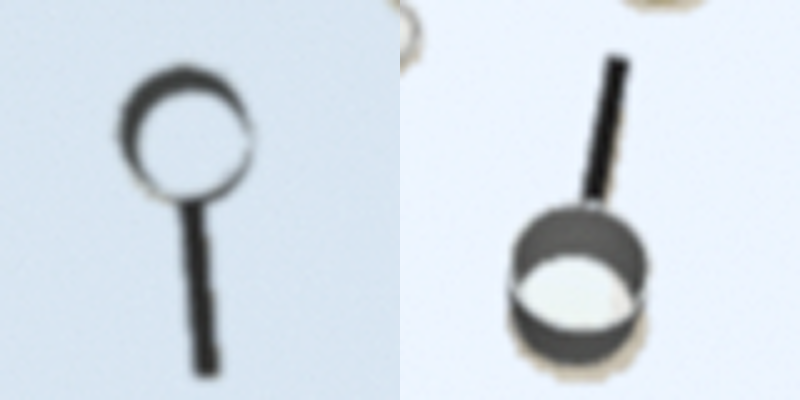

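```bash
python3 - <<'E'
from h import *
a=cv2.imread("pics/top0.png");b=cv2.imread("pics/scene0.png")
def src(x,y,x0,y0,s): return [(x+.5)/s-.5+x0,(y+.5)/s-.5+y0]
s=400/85
cor=[src(x,y,360,165,s) for x,y in[(92,92),(333,88),(353,327),(104,342)]]
P=onz("top",cor,.125);print("plate top",P.round(4).tolist(),P.mean(0).round(4),[np.linalg.norm(P[i]-P[i-1]).round(4) for i in range(4)])
cs=[src(x-400,y,190,205,4) for x,y in[(463,208),(663,247),(722,88)]]
Q=onz("scene",cs,.122);print("plate sc",Q.round(4).tolist(),((Q[0]+Q[2])/2).round(4))
# foot scene front (rear edge) corners
cs=[src(x-400,y,190,205,4) for x,y in[(478,348),(648,388),(690,272)]]
print("foot sc",onz("scene",cs,.012).round(4).tolist())
cs=[src(x,y,360,165,s) for x,y in[(76,72),(281,60)]]
print("foot top rear",onz("top",cs,.012).round(4).tolist())
# drum circle in lid from top mask: approx
c=[src(x,y,360,165,s) for x,y in[(225,203)]]
print("drum top",onz("top",c,.155).round(4))
# nuts centers
n=[src(x,y,360,165,s) for x,y in[(158,172),(165,246),(219,133),(290,165),(294,240)]]
N=onz("top",n,.142);print("nuts",N.round(4).tolist())
# handle
for n,im,(x0,x1,y0,y1) in(("top",a,(235,315,180,260)),("scene",b,(330,410,245,325))):
    g=im[y0:y1,x0:x1].max(2);m=(g<55).astype(np.uint8)
    k,l,st,ce=cv2.connectedComponentsWithStats(m);
    for i in range(1,k):
        if st[i,4]<30: continue
        pts=np.argwhere(l==i)[:,::-1]+[x0,y0];r=cv2.minAreaRect(pts.astype(np.float32))
        bx=cv2.boxPoints(r);o=np.argsort(bx[:,1]);e=[bx[o[:2]].mean(0),bx[o[2:]].mean(0)]
        print(n,st[i,4],np.round(e,1).tolist(),onz(n,e,.050).round(4).tolist())
# rim
for n,(x,y,w,h),(x0,y0,s) in(("top",(117,65,252,204),(235,180,5)),("scene",(109,205,249,330),(330,245,5))):
    c=src((x+w)/2,(y+h)/2,x0,y0,s);print("rim",n,onz(n,[c],.055).round(4))
E
```

```text
plate top [[0.6929, -0.1502, 0.125], [0.6971, -0.2889, 0.125], [0.5582, -0.2982, 0.125], [0.5475, -0.157, 0.125]] [ 0.6239 -0.2235  0.125 ] [np.float64(0.1456), np.float64(0.1388), np.float64(0.1392), np.float64(0.1417)]
plate sc [[0.6967, -0.29, 0.122], [0.6821, -0.1503, 0.122], [0.5475, -0.1619, 0.122]] [ 0.6221 -0.226   0.122 ]
foot sc [[0.741, -0.2785, 0.012], [0.7318, -0.1528, 0.012], [0.635, -0.161, 0.012]]
foot top rear [[0.732, -0.1523, 0.012], [0.7414, -0.2805, 0.012]]
drum top [[ 0.6232 -0.2213  0.155 ]]
nuts [[0.643, -0.1857, 0.142], [0.6005, -0.1895, 0.142], [0.666, -0.2204, 0.142], [0.648, -0.2604, 0.142], [0.605, -0.2621, 0.142]]
top 66 [[277.6000061035156, 194.3000030517578], [258.20001220703125, 204.5]] [[0.6766, 0.1329, 0.05], [0.646, 0.1876, 0.05]]
top 109 [[272.8999938964844, 220.0], [275.79998779296875, 254.0]] [[0.6018, 0.1441, 0.05], [0.5048, 0.1329, 0.05]]
scene 99 [[373.20001220703125, 256.8999938964844], [368.29998779296875, 284.0]] [[0.5053, 0.1306, 0.05], [0.5958, 0.1419, 0.05]]
scene 36 [[375.0, 291.0], [375.0, 302.0]] [[0.611, 0.1653, 0.05], [0.6437, 0.1744, 0.05]]
scene 100 [[364.1000061035156, 308.0], [362.6000061035156, 316.29998779296875]] [[0.6706, 0.1516, 0.05], [0.6955, 0.1547, 0.05]]
rim top [[0.6399 0.1487 0.055 ]]
rim scene [[0.6433 0.1471 0.055 ]]
```

>>> step_arm(rows=[[0,0,-0.2,0,0,0.058],[0,0,-0.2,0,0,0.058],[0,0,-0.2,0,0,0.058],[0.12,-0.24,0,0,0,0],[0.12,-0.24,0,0,0,0],[0.12,-0.24,0,0,0,0],[0.12,-0.24,0,0,0,0],[0.12,-0.24,0,0,0,0]], hand=-1, grip_force=90)

```text
t: 0.9
tool_pos: [0.3256, -0.4331, 0.3211]
ee_rot: [[0.993, 0.117, -0.0], [0.117, -0.993, 0.0], [-0.0, -0.0, -1.0]]
force: [0.9, -0.5, -1.0]
opening: 1.002
```

```bash
cat >> h.py <<'E'
def st():
    s=observe();R=np.array(s["ee_rot"]);print("t",round(s["t"],2),"p",np.round(s["tool_pos"],4),"yaw",round(np.degrees(np.arctan2(R[1,0],R[0,0])),2),"tz",np.round(R[:,2],3),"q",np.round(s["qpos"],2),"F",np.round(s["force"],1),"T",np.round(s["torque"],2),"op",round(s["opening"],3));return s,R
def need(target,yaw):
    s,R=st();d=np.array(target)-s["tool_pos"];print("tool shift units",np.round(R.T@d/.15,3),"mm",np.round(R.T@d*1000,1))
    y=np.arctan2(R[1,0],R[0,0]);Rt=np.array([[np.cos(yaw),np.sin(yaw),0],[np.sin(yaw),-np.cos(yaw),0],[0,0,-1]])
    print("turn units",np.round(cv2.Rodrigues(R.T@Rt)[0].ravel()/(np.pi/2),4))
E
python3 -c "
from h import *
need([.537,.1355,.10],.118)"
```

```text
t 0.9 p [ 0.3256 -0.4331  0.3211] yaw 6.73 tz [-0.  0. -1.] q [ 0.77  0.14  0.04  1.79 -0.01  1.21 -0.64] F [ 0.9 -0.5 -1. ] T [-0.03 -0.06 -0.  ] op 1.002
tool shift units [ 1.844 -3.599  1.474] mm [ 276.6 -539.8  221.1]
turn units [-0.0002  0.0002 -0.0004]
```

>>> step_arm(rows=[[0.123,-0.24,0,0,0,0],[0.123,-0.24,0,0,0,0],[0.123,-0.24,0,0,0,0],[0.123,-0.24,0,0,0,0],[0.123,-0.24,0,0,0,0],[0.123,-0.24,0,0,0,0],[0.123,-0.24,0,0,0,0],[0.123,-0.24,0,0,0,0]])

```text
t: 1.7
tool_pos: [0.4383, -0.1299, 0.3213]
ee_rot: [[0.993, 0.117, -0.0], [0.117, -0.993, -0.0], [-0.0, 0.0, -1.0]]
force: [1.5, 0.1, -0.5]
opening: 0.996
```

>>> step_arm(rows=[[0.123,-0.24,0.1,0,0,0],[0.123,-0.24,0.2,0,0,0],[0.123,-0.24,0.2,0,0,0],[0.123,-0.24,0.2,0,0,0],[0.123,-0.24,0.2,0,0,0],[0.123,-0.24,0.2,0,0,0],[0.123,-0.24,0.2,0,0,0],[0,0,0,0,0,0]])

```text
t: 2.5
tool_pos: [0.5349, 0.1374, 0.1236]
ee_rot: [[0.992, 0.123, -0.005], [0.123, -0.992, 0.002], [-0.005, -0.002, -1.0]]
force: [0.6, -0.3, 0.4]
opening: 1.001
```

```bash
python3 -c "
from h import *
need([.537,.1355,.026],.118)
for n in('top','scene'): 
    im=grab_frame(n);cv2.imwrite('pics/%s1.png'%n,im)
a=cv2.imread('pics/top1.png')[150:290,200:340];b=cv2.imread('pics/scene1.png')[200:340,300:440]
cv2.imwrite('pics/m1.png',np.hstack([cv2.resize(cv2.convertScaleAbs(x,alpha=1.5),(400,400)) for x in(a,b)]))
"
```

```text
t 2.5 p [0.5349 0.1374 0.1236] yaw 7.06 tz [-0.005  0.002 -1.   ] q [ 0.01  0.39 -0.46  1.95  0.22  0.85 -2.01] F [ 0.6 -0.3  0.4] T [-0.01 -0.07  0.01] op 1.001
tool shift units [0.016 0.016 0.65 ] mm [ 2.3  2.4 97.6]
turn units [-0.0015  0.0033  0.0034]
```

View pics/m1.png

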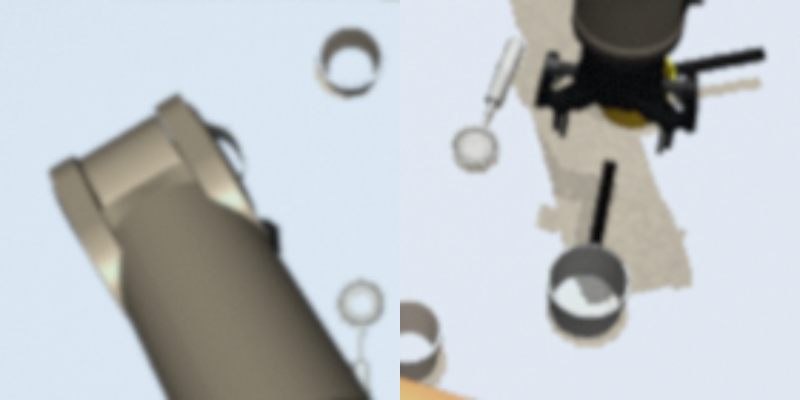

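Scene crop: the handle runs (613,163)–(597,240) with the jaws straddling it. The yellow cup sits behind the gripper and is clear of it. I'll descend now.

>>> step_arm(rows=[[0.016,0.016,0.1,-0.0015,0.0033,0.0034],[0,0,0.15,0,0,0],[0,0,0.15,0,0,0],[0,0,0.12,0,0,0],[0,0,0.08,0,0,0],[0,0,0.05,0,0,0],[0,0,0,0,0,0],[0,0,0,0,0,0]])

```text
t: 3.4
tool_pos: [0.5399, 0.1299, 0.0309]
ee_rot: [[0.994, 0.111, 0.006], [0.112, -0.994, -0.002], [0.006, 0.002, -1.0]]
force: [0.5, 0.9, 0.4]
opening: 1.0
```

```bash
python3 -c "
from h import *
need([.537,.1355,.026],.118)
b=grab_frame('scene')[220:320,330:430]
cv2.imwrite('pics/m2.png',cv2.resize(cv2.convertScaleAbs(b,alpha=1.5),(600,600)))
"
```

```text
t 3.4 p [0.5399 0.1299 0.0309] yaw 6.4 tz [ 0.006 -0.002 -1.   ] q [-0.04  0.52 -0.39  2.01  0.32  0.66 -2.1 ] F [0.5 0.9 0.4] T [ 0.01  0.04 -0.  ] op 1.0
tool shift units [-0.015 -0.039  0.032] mm [-2.3 -5.9  4.8]
turn units [ 0.0015 -0.0039 -0.004 ]
```

View pics/m2.png

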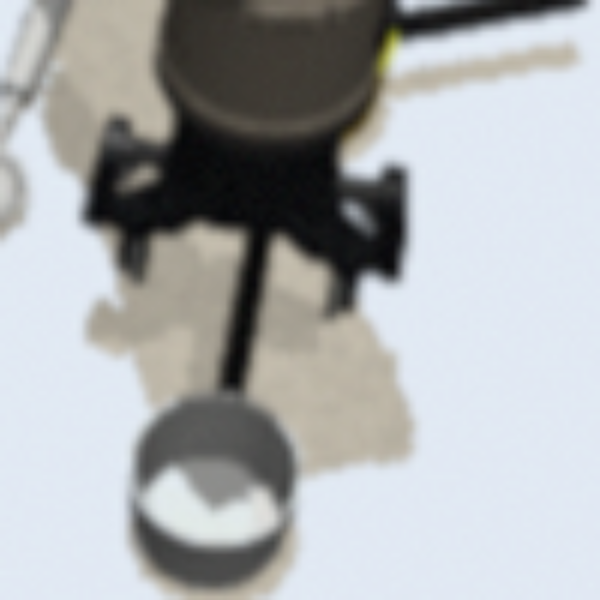

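>>> step_arm(rows=[[0,0,0,0,0,0],[0,0,0,0,0,0],[0,0,0,0,0,0],[0,0,0,0,0,0],[0,0,0,0,0,0],[0,0,0,0,0,0],[0,0,0,0,0,0],[0,0,0,0,0,0]])

```text
t: 4.25
tool_pos: [0.5395, 0.13, 0.0301]
ee_rot: [[0.994, 0.112, 0.005], [0.112, -0.994, -0.002], [0.005, 0.002, -1.0]]
force: [0.3, 0.8, -0.5]
opening: 0.999
```

```bash
python3 -c "
from h import *
need([.537,.1355,.026],.118)
"
```

```text
t 4.25 p [0.5395 0.13   0.0301] yaw 6.42 tz [ 0.005 -0.002 -1.   ] q [-0.04  0.52 -0.39  2.01  0.32  0.66 -2.1 ] F [ 0.3  0.8 -0.5] T [-0.02  0.03  0.  ] op 0.999
tool shift units [-0.012 -0.038  0.027] mm [-1.9 -5.7  4.1]
turn units [ 0.0015 -0.0033 -0.0038]
```

>>> step_arm(rows=[[-0.012,-0.038,0.027,0.0015,-0.0033,-0.0038],[0,0,0,0,0,0],[0,0,0,0,0,0],[0,0,0,0,0,0],[0,0,0,0,0,0],[0,0,0,0,0,0],[0,0,0,0,0,0],[0,0,0,0,0,0]])

```text
t: 5.05
tool_pos: [0.537, 0.1355, 0.0261]
ee_rot: [[0.993, 0.118, -0.0], [0.118, -0.993, 0.0], [-0.0, -0.0, -1.0]]
force: [0.3, 1.0, -0.6]
opening: 0.998
```

>>> step_arm(rows=[[0,0,0,0,0,0],[0,0,0,0,0,0],[0,0,0,0,0,0],[0,0,0,0,0,0],[0,0,0,0,0,0],[0,0,0,0,0,0],[0,0,0,0,0,0],[0,0,0,0,0,0]], hand=1, grip_force=90)

```text
t: 5.85
tool_pos: [0.5371, 0.1356, 0.0261]
ee_rot: [[0.993, 0.118, 0.0], [0.118, -0.993, 0.0], [0.0, -0.0, -1.0]]
force: [-0.2, 0.6, 1.4]
opening: 0.142
```

```bash
python3 -c "
from h import *
need([.537,.1355,.026],.118)
b=grab_frame('scene')[220:320,330:430]
cv2.imwrite('pics/m3.png',cv2.resize(cv2.convertScaleAbs(b,alpha=1.5),(600,600)))
"
```

```text
t 5.85 p [0.5371 0.1356 0.0261] yaw 6.77 tz [ 0.  0. -1.] q [-0.05  0.53 -0.4   2.01  0.32  0.66 -2.1 ] F [-0.2  0.6  1.4] T [0.11 0.08 0.03] op 0.142
tool shift units [-0.001  0.     0.001] mm [-0.1  0.1  0.1]
turn units [-0.0001 -0.      0.0001]
```

View pics/m3.png

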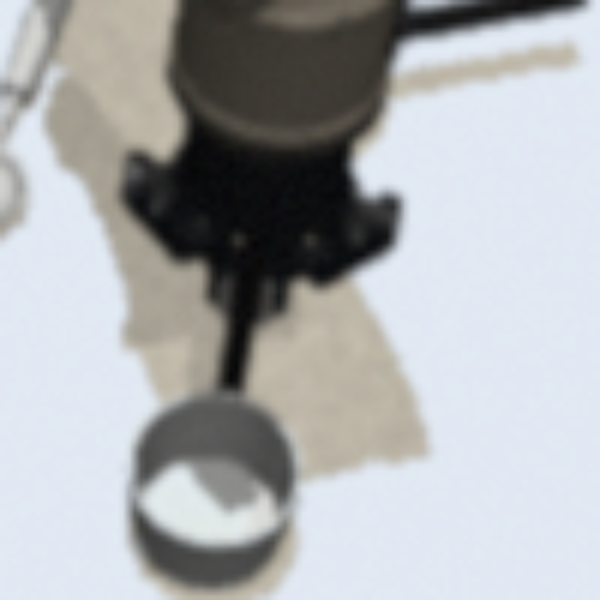

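>>> step_arm(rows=[[0,0,-0.03,0,0,0],[0,0,-0.06,0,0,0],[0,0,-0.08,0,0,0],[0,0,-0.08,0,0,0],[0,0,-0.08,0,0,0.013],[0,0,0,0,0,0.013],[0,0,0,0,0,0],[0,0,0,0,0,0]])

```text
t: 6.7
tool_pos: [0.5368, 0.1354, 0.0752]
ee_rot: [[0.997, 0.077, -0.0], [0.077, -0.997, -0.0], [-0.0, 0.0, -1.0]]
force: [-0.6, -0.2, -1.4]
opening: 0.144
```

```bash
python3 -c "
from h import *
st()
a=grab_frame('top');b=grab_frame('scene');cv2.imwrite('pics/t4.png',a);cv2.imwrite('pics/s4.png',b)
b=b[220:320,330:430];a=a[150:250,230:330]
cv2.imwrite('pics/m4.png',np.hstack([cv2.resize(cv2.convertScaleAbs(x,alpha=1.5),(400,400),interpolation=cv2.INTER_CUBIC) for x in (a,b)]))
"
```

```text
t 6.7 p [0.5368 0.1354 0.0752] yaw 4.42 tz [-0. -0. -1.] q [-0.02  0.46 -0.42  1.99  0.27  0.75 -2.09] F [-0.6 -0.2 -1.4] T [-0.07  0.16 -0.01] op 0.144
```

View pics/m4.png

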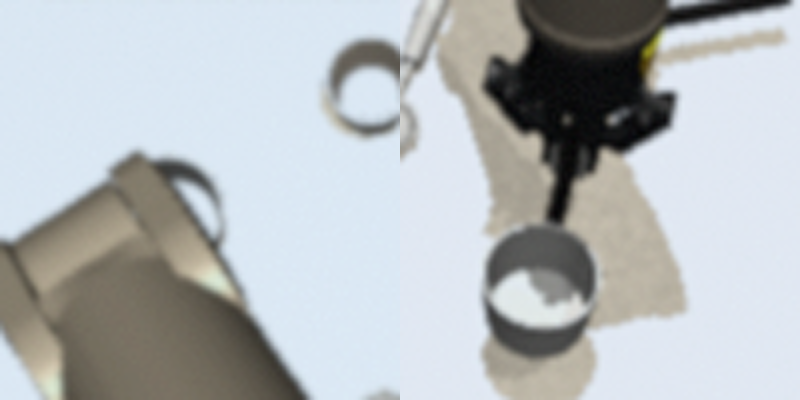

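```bash
python3 -c "
from h import *
print(onz('scene',[[330+141/4-.4,220+276/4-.4]],.104))
p=np.array([.5368,.1354]);u=np.array([np.cos(.077),np.sin(.077)]);print(p+.105*u)
o=np.array([.623,-.2245]);print('outlet',o-.042*u,'tcp',o-.147*u)"
```

```text
[[0.64353311 0.1423059  0.104     ]]
[0.64148888 0.14347701]
outlet [ 0.58112445 -0.22773081] tcp [ 0.47643557 -0.23580782]
```

>>> step_arm(rows=[[-0.1,0.05,0,0,0,0],[-0.1,0.12,0,0,0,0],[-0.1,0.2,0,0,0,0],[-0.1,0.25,0,0,0,0],[-0.1,0.25,0,0,0,0],[-0.09,0.25,0,0,0,0],[0,0.2,0,0,0,0],[0,0.13,0,0,0,0]])

```text
t: 7.6
tool_pos: [0.465, -0.0906, 0.0753]
ee_rot: [[0.997, 0.075, -0.001], [0.075, -0.997, -0.0], [-0.001, 0.0, -1.0]]
force: [0.0, 1.6, -1.6]
opening: 0.146
```

>>> step_arm(rows=[[0,0,0.04,0,0,0],[0,0,0.08,0,0,0],[0,0,0.08,0,0,0],[0,0,0.04,0,0,0],[0,0,0,0,0,0],[0,0,0,0,0,0],[0,0,0,0,0,0],[0,0,0,0,0,0]])

```text
t: 8.4
tool_pos: [0.4659, -0.0882, 0.0399]
ee_rot: [[0.997, 0.077, 0.001], [0.077, -0.997, -0.0], [0.001, 0.0, -1.0]]
force: [0.1, 0.6, -1.4]
opening: 0.142
```

```bash
python3 -c "
from h import *
need([.4765,-.236,.04],.077)
a=grab_frame('top');b=grab_frame('scene');cv2.imwrite('pics/t5.png',a);cv2.imwrite('pics/s5.png',b)
b=b[180:320,200:340];a=a[150:290,300:440]
cv2.imwrite('pics/m5.png',np.hstack([cv2.resize(cv2.convertScaleAbs(x,alpha=1.5),(400,400),interpolation=cv2.INTER_CUBIC) for x in (a,b)]))
"
```

```text
t 8.4 p [ 0.4659 -0.0882  0.0399] yaw 4.43 tz [ 0.001 -0.    -1.   ] q [ 0.36  0.41 -0.36  2.18  0.25  0.59 -1.68] F [ 0.1  0.6 -1.4] T [ 0.    0.16 -0.05] op 0.142
tool shift units [-0.006  0.988 -0.   ] mm [ -0.9 148.2  -0. ]
turn units [ 0.0001 -0.0005  0.0002]
```

View pics/m5.png

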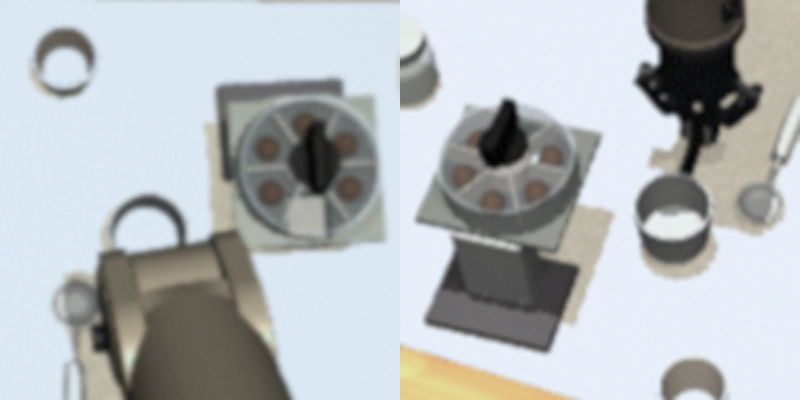

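>>> step_arm(rows=[[-0.006,0.06,0,0,0,0],[0,0.14,0,0,0,0],[0,0.16,0,0,0,0],[0,0.17,0,0,0,0],[0,0.16,0,0,0,0],[0,0.14,0,0,0,0],[0,0.11,0,0,0,0],[0,0.05,0,0,0,0]])

```text
t: 9.3
tool_pos: [0.4758, -0.2387, 0.0396]
ee_rot: [[0.997, 0.075, 0.0], [0.075, -0.997, -0.001], [0.0, 0.001, -1.0]]
force: [-0.3, -0.2, -2.2]
opening: 0.141
```

>>> step_arm(rows=[[0,0,0,0,0,0],[0,0,0,0,0,0],[0,0,0.03,0,0,0],[0,0,0.03,0,0,0],[0,0,0.015,0,0,0],[0,0,0.01,0,0,0],[0,0,0,0,0,0],[0,0,0,0,0,0]])

```text
t: 10.1
tool_pos: [0.4763, -0.2362, 0.0268]
ee_rot: [[0.997, 0.077, 0.0], [0.077, -0.997, 0.0], [0.0, -0.0, -1.0]]
force: [-0.0, 0.2, -1.5]
opening: 0.143
```

```bash
python3 -c "
from h import *
need([.4765,-.236,.026],.077)
a=grab_frame('top');b=grab_frame('scene');cv2.imwrite('pics/t6.png',a);cv2.imwrite('pics/s6.png',b)
b=b[180:300,180:300];a=a[150:290,320:460]
cv2.imwrite('pics/m6.png',np.hstack([cv2.resize(cv2.convertScaleAbs(x,alpha=1.5),(400,400),interpolation=cv2.INTER_CUBIC) for x in (a,b)]))
"
```

```text
t 10.1 p [ 0.4763 -0.2362  0.0268] yaw 4.44 tz [ 0.  0. -1.] q [ 0.6   0.49 -0.32  2.06  0.26  0.62 -1.39] F [-0.   0.2 -1.5] T [ 0.11  0.12 -0.01] op 0.143
tool shift units [ 0.002 -0.001  0.005] mm [ 0.3 -0.2  0.8]
turn units [-0.0001 -0.0001  0.0003]
```

View pics/m6.png

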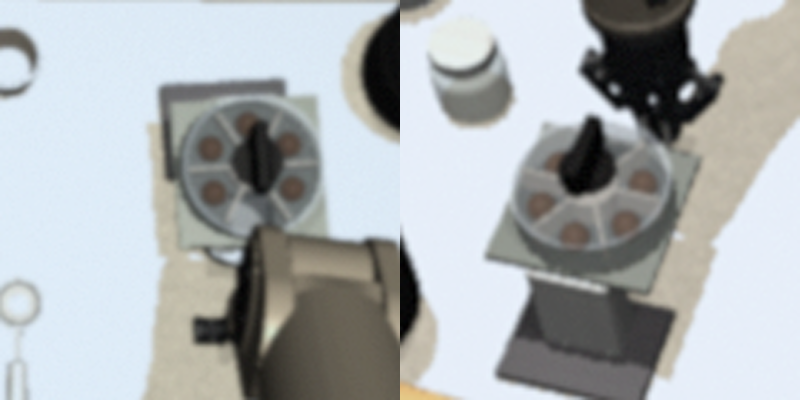

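>>> step_arm(rows=[[0,0,0.006,0,0,0],[0,0,0,0,0,0],[0,0,0,0,0,0],[0,0,0,0,0,0],[0,0,0,0,0,0],[0,0,0,0,0,0],[0,0,0,0,0,0],[0,0,0,0,0,0]])

```text
t: 11.0
tool_pos: [0.4761, -0.2364, 0.0259]
ee_rot: [[0.997, 0.077, -0.0], [0.077, -0.997, -0.0], [-0.0, 0.0, -1.0]]
force: [-2.7, -1.0, 3.2]
opening: 0.145
```

>>> step_arm(rows=[[0,0,0,0,0,0],[0,0,0,0,0,0],[0,0,0,0,0,0],[0,0,0,0,0,0],[0,0,0,0,0,0],[0,0,0,0,0,0],[0,0,0,0,0,0],[0,0,0,0,0,0]], hand=-1)

```text
t: 11.8
tool_pos: [0.4762, -0.2363, 0.0259]
ee_rot: [[0.997, 0.077, 0.0], [0.077, -0.997, 0.0], [0.0, -0.0, -1.0]]
force: [-0.0, -1.0, -0.7]
opening: 1.0
```

>>> step_arm(rows=[[0,0,-0.05,0,0,0],[0,0,-0.15,0,0,0],[0,0,-0.2,0,0,0],[0,0,-0.25,0,0,0],[0,0,-0.25,0,0,0],[0,0,-0.25,0,0,0],[0,0,-0.25,0,0,0],[0,0,-0.2,0,0,0]])

```text
t: 12.6
tool_pos: [0.4762, -0.2362, 0.2689]
ee_rot: [[0.997, 0.077, 0.002], [0.077, -0.997, -0.001], [0.002, 0.001, -1.0]]
force: [-0.4, 0.2, -0.7]
opening: 1.001
```

>>> step_arm(rows=[[-0.1,-0.2,0,0,0,0],[-0.1,-0.2,0,0,0,0],[-0.1,-0.2,0,0,0,0],[0,-0.2,0,0,0,0],[0,-0.2,0,0,0,0],[0,0,0,0,0,0],[0,0,0,0,0,0],[0,0,0,0,0,0]])

```text
t: 13.4
tool_pos: [0.4197, -0.091, 0.2661]
ee_rot: [[0.997, 0.076, 0.0], [0.076, -0.997, -0.0], [0.0, 0.0, -1.0]]
force: [0.3, -0.9, -0.4]
opening: 1.0
```

```bash
python3 -c "
from h import *
st()
a=grab_frame('top');b=grab_frame('scene');cv2.imwrite('pics/t7.png',a);cv2.imwrite('pics/s7.png',b)
b=b[180:300,180:300];a=a[160:280,340:460]
cv2.imwrite('pics/m7.png',np.hstack([cv2.resize(cv2.convertScaleAbs(x,alpha=1.5),(400,400),interpolation=cv2.INTER_CUBIC) for x in (a,b)]))
"
```

```text
t 13.4 p [ 0.4197 -0.091   0.2661] yaw 4.38 tz [ 0. -0. -1.] q [ 0.59  0.01 -0.52  2.06  0.    1.08 -1.43] F [ 0.3 -0.9 -0.4] T [ 0.01 -0.02  0.03] op 1.0
```

View pics/m7.png

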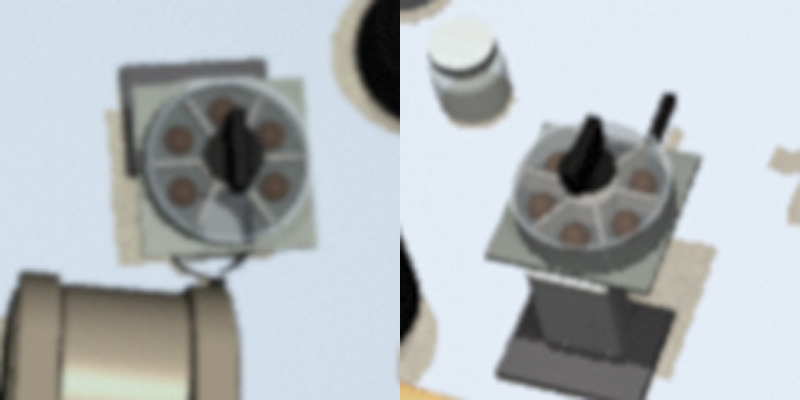

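```bash
python3 -c "
from h import *
print(onz('scene',[[180+(668-400)/3.333,180+95/3.333],[180+(655-400)/3.333,180+137/3.333]],.051).round(4))
print(onz('top',[[340+208/3.333-.3,160+281/3.333-.3]],.055).round(4))
print(px('top',[[.5411,-.2308,.055]]),px('scene',[.4405,-.2385,.051]))"
```

```text
[[ 0.4468 -0.2399  0.051 ]
 [ 0.4947 -0.2327  0.051 ]]
[[ 0.538 -0.222  0.055]]
[[405.23398869 242.97538808]] [[261.62277853 207.08069592]]
```

>>> step_arm(rows=[[0,-0.2,0,0,0,0],[0,-0.2,0,0,0,0],[0,-0.2,0,0,0,0],[0,-0.2,0,0,0,0],[0,-0.2,0,0,0,0],[0,0,0,0,0,0],[0,0,0,0,0,0],[0,0,0,0,0,0]])

```text
t: 14.3
tool_pos: [0.4083, 0.0582, 0.2658]
ee_rot: [[0.997, 0.076, -0.0], [0.076, -0.997, 0.0], [-0.0, -0.0, -1.0]]
force: [-0.1, 0.4, 0.3]
opening: 1.0
```

```bash
python3 -c "
from h import *
st()
a=grab_frame('top');b=grab_frame('scene');cv2.imwrite('pics/t8.png',a);cv2.imwrite('pics/s8.png',b)
b=b[190:240,220:270];a=a[210:270,375:435]
cv2.imwrite('pics/m8.png',np.hstack([cv2.resize(cv2.convertScaleAbs(x,alpha=1.5),(400,400),interpolation=cv2.INTER_CUBIC) for x in (a,b)]))
"
```

```text
t 14.3 p [0.4083 0.0582 0.2658] yaw 4.34 tz [-0.  0. -1.] q [ 0.42 -0.02 -0.69  2.08 -0.01  1.08 -1.76] F [-0.1  0.4  0.3] T [-0.03  0.03 -0.03] op 1.0
```

View pics/m8.png

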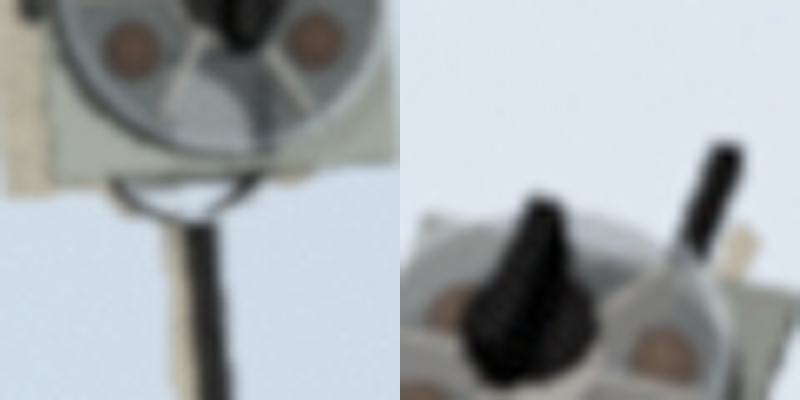

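```bash
python3 -c "
from h import *
a=cv2.imread('pics/t8.png')
m=(a.max(2)<60).astype(np.uint8);m[:244]=0;m[275:]=0;m[:,:390]=0;m[:,420:]=0
p=np.argwhere(m)[:,::-1];r=cv2.minAreaRect(p.astype(np.float32));bx=cv2.boxPoints(r);o=np.argsort(bx[:,1]);e=[bx[o[:2]].mean(0),bx[o[2:]].mean(0)]
w=onz('top',e,.051);print(len(p),e,w.round(4));d=w[0]-w[1];d/=np.linalg.norm(d);print('yaw',np.arctan2(d[1],d[0]),'cup axis',w[1]+d*.141)
print(onz('top',[[375+190/6.667-.4,210+221/6.667-.4]],.055))"
```

```text
120 [array([404.26236, 243.88527], dtype=float32), array([407.00827, 274.0902 ], dtype=float32)] [[ 0.5389 -0.2287  0.051 ]
 [ 0.4542 -0.2357  0.051 ]]
yaw 0.08246385233949784 cup axis [ 0.59468463 -0.22407867  0.051     ]
[[ 0.54165    -0.22481899  0.055     ]]
```

```bash
python3 -c "
from h import *
o=np.array([.623,-.2245]);u=np.array([np.cos(.077),np.sin(.077)]);n=np.array([-u[1],u[0]])
im={k:cv2.imread('pics/%s8.png'%k[0]) for k in('top','scene')}
out=[]
for k,(x,y) in(('top',(380,180)),('scene',(210,195))):
    f=8;c=cv2.resize(cv2.convertScaleAbs(im[k][y:y+50,x:x+50],alpha=1.8),(400,400),interpolation=cv2.INTER_CUBIC)
    for z in(.176,.208):
        q=px(k,[[*(o+a*.031*u+b*.007*n),z] for a,b in((1,1),(1,-1),(-1,-1),(-1,1))])
        cv2.polylines(c,[((q-[x,y]+.5)*f).astype(int)],True,(0,255,0) if z>.2 else (255,0,0),1)
    out.append(c)
cv2.imwrite('pics/k8.png',np.hstack(out))"
```

```text
(no output)
```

View pics/k8.png

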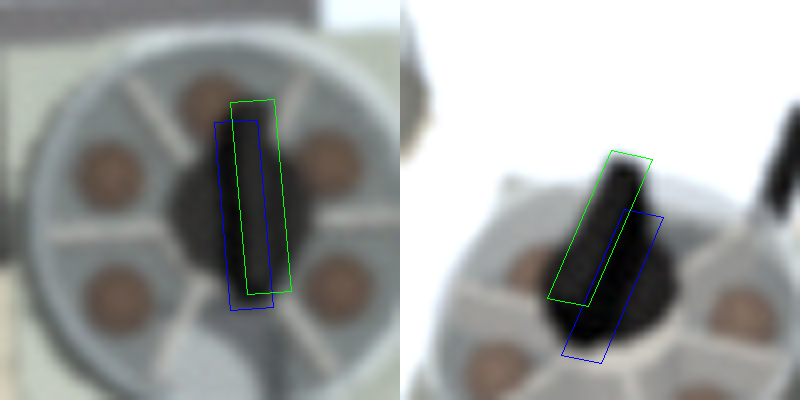

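>>> step_arm(rows=[[0.1,0,0,0,0,-0.085],[0,0,0,0,0,-0.085],[0,0,0,0,0,-0.085],[0,0,0,0,0,-0.085],[0,0,0,0,0,-0.085],[0,0,0,0,0,-0.085],[0,0,0,0,0,-0.085],[0,0,0,0,0,-0.085]])

```text
t: 15.2
tool_pos: [0.4232, 0.0597, 0.2659]
ee_rot: [[0.409, 0.913, -0.0], [0.913, -0.409, 0.0], [-0.0, -0.0, -1.0]]
force: [-0.0, -0.8, -0.7]
opening: 1.0
```

>>> step_arm(rows=[[0,0,0,0,0,-0.085],[0,0,0,0,0,-0.085],[0,0,0,0,0,-0.085],[0,0,0,0,0,-0.085],[0,0,0,0,0,-0.085],[0,0,0,0,0,-0.085],[0,0,0,0,0,-0.085],[0,0,0,0,0,-0.085]])

```text
t: 16.0
tool_pos: [0.4232, 0.0597, 0.2658]
ee_rot: [[-0.603, 0.798, -0.0], [0.798, 0.603, 0.0], [0.0, -0.0, -1.0]]
force: [0.8, -0.9, -0.0]
opening: 0.995
```

>>> step_arm(rows=[[0,0,0,0,0,-0.085],[0,0,0,0,0,-0.085],[0,0,0,0,0,-0.085],[0,0,0,0,0,-0.085],[0,0,0,0,0,-0.085],[0,0,0,0,0,-0.085],[0,0,0,0,0,-0.085],[0,0,0,0,0,-0.045]])

```text
t: 16.8
tool_pos: [0.4232, 0.0597, 0.2659]
ee_rot: [[-0.997, -0.081, -0.0], [-0.081, 0.997, 0.0], [0.0, 0.0, -1.0]]
force: [-0.1, -0.7, -0.3]
opening: 0.999
```

```bash
python3 -c "
from h import *
need([.623,-.2245,.266],.077+np.pi)"
```

```text
t 16.8 p [0.4232 0.0597 0.2659] yaw -175.34 tz [-0.  0. -1.] q [ 0.45  0.02 -0.73  2.05  0.01  1.08  1.36] F [-0.1 -0.7 -0.3] T [ 0.05 -0.   -0.  ] op 0.999
tool shift units [-1.174e+00 -1.997e+00 -1.000e-03] mm [-1.760e+02 -2.995e+02 -2.000e-01]
turn units [ 0.     -0.0001  0.0027]
```

>>> step_arm(rows=[[-0.12,-0.2,0,0,0,0.0027],[-0.12,-0.2,0,0,0,0],[-0.12,-0.2,0,0,0,0],[-0.12,-0.2,0,0,0,0],[-0.12,-0.2,0,0,0,0],[-0.12,-0.2,0,0,0,0],[-0.12,-0.2,0,0,0,0],[-0.12,-0.2,0,0,0,0]])

```text
t: 17.6
tool_pos: [0.5847, -0.1707, 0.2655]
ee_rot: [[-0.997, -0.071, -0.001], [-0.071, 0.997, -0.0], [0.001, -0.0, -1.0]]
force: [0.6, 0.5, 0.3]
opening: 1.001
```

>>> step_arm(rows=[[-0.1,-0.18,0,0,0,0],[-0.07,-0.13,0,0,0,0],[-0.044,-0.087,0,0,0,0],[0,0,0,0,0,0],[0,0,0,0,0,0],[0,0,0,0,0,0],[0,0,0,0,0,0],[0,0,0,0,0,0]])

```text
t: 18.4
tool_pos: [0.6206, -0.2248, 0.2662]
ee_rot: [[-0.997, -0.074, 0.0], [-0.074, 0.997, -0.0], [-0.0, -0.0, -1.0]]
force: [0.2, -0.7, 0.2]
opening: 0.999
```

```bash
python3 -c "
from h import *
need([.623,-.2245,.180],.077+np.pi)"
```

```text
t 18.4 p [ 0.6206 -0.2248  0.2662] yaw -175.78 tz [ 0. -0. -1.] q [ 0.63  0.42 -0.51  1.57  0.22  1.2   1.72] F [ 0.2 -0.7  0.2] T [-0.    0.05  0.06] op 0.999
tool shift units [-0.016  0.001  0.575] mm [-2.4  0.2 86.2]
turn units [-0.0002  0.0002 -0.0021]
```

>>> step_arm(rows=[[-0.016,0.001,0.1,0,0,-0.002],[0,0,0.15,0,0,0],[0,0,0.15,0,0,0],[0,0,0.1,0,0,0],[0,0,0.05,0,0,0],[0,0,0.025,0,0,0],[0,0,0,0,0,0],[0,0,0,0,0,0]])

```text
t: 19.2
tool_pos: [0.6235, -0.2251, 0.1805]
ee_rot: [[-0.997, -0.076, 0.001], [-0.076, 0.997, -0.0], [-0.001, -0.0, -1.0]]
force: [-0.6, 0.6, 0.1]
opening: 1.001
```

```bash
python3 -c "
from h import *
need([.623,-.2245,.180],.077+np.pi)
b=grab_frame('scene')[160:260,190:290]
cv2.imwrite('pics/m9.png',cv2.resize(cv2.convertScaleAbs(b,alpha=1.5),(600,600),interpolation=cv2.INTER_CUBIC))"
```

```text
t 19.2 p [ 0.6235 -0.2251  0.1805] yaw -175.64 tz [ 0.001 -0.    -1.   ] q [ 0.61  0.5  -0.5   1.66  0.26  1.05  1.68] F [-0.6  0.6  0.1] T [ 0.    0.03 -0.02] op 1.001
tool shift units [0.003 0.004 0.003] mm [0.5 0.6 0.5]
turn units [-0.0002  0.0007 -0.0006]
```

View pics/m9.png

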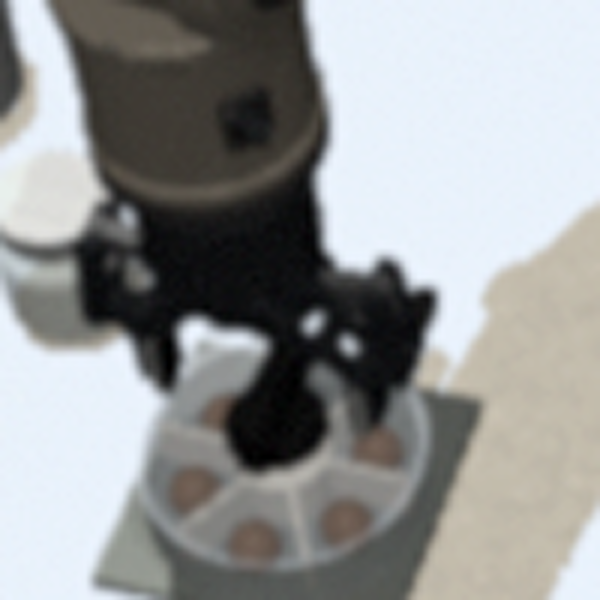

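>>> step_arm(rows=[[0.003,0.003,0,0,0,0],[0,0,0,0,0,0],[0,0,0,0,0,0],[0,0,0,0,0,0],[0,0,0,0,0,0],[0,0,0,0,0,0],[0,0,0,0,0,0],[0,0,0,0,0,0]], hand=1, grip_force=40)

```text
t: 20.05
tool_pos: [0.6227, -0.2249, 0.1798]
ee_rot: [[-0.997, -0.076, 0.0], [-0.076, 0.997, -0.0], [-0.0, -0.0, -1.0]]
force: [0.5, -3.0, 2.6]
opening: 0.158
```

```bash
python3 -c "
from h import *
need([.623,-.2245,.180],.077+np.pi)"
```

```text
t 20.05 p [ 0.6227 -0.2249  0.1798] yaw -175.65 tz [ 0. -0. -1.] q [ 0.61  0.5  -0.5   1.66  0.26  1.05  1.68] F [ 0.5 -3.   2.6] T [-0.4   0.13 -0.01] op 0.158
tool shift units [-0.003  0.002 -0.001] mm [-0.4  0.3 -0.2]
turn units [-0.0002  0.0001 -0.0007]
```

>>> step_arm(rows=[[0,0,0,0,0,0.06],[0,0,0,0,0,0.09],[0,0,0,0,0,0.09],[0,0,0,0,0,0.09],[0,0,0,0,0,0.09],[0,0,0,0,0,0.09],[0,0,0,0,0,0.09],[0,0,0,0,0,0.067]])

```text
t: 20.85
tool_pos: [0.6226, -0.2251, 0.1798]
ee_rot: [[-0.559, 0.829, 0.0], [0.829, 0.559, -0.001], [-0.001, -0.0, -1.0]]
force: [-0.9, -3.2, 3.3]
opening: 0.156
```

```bash
python3 -c "
from h import *
need([.623,-.2245,.180],.077+np.pi*2/3)
b=grab_frame('scene')[160:260,190:290]
a=grab_frame('top')[170:270,350:450]
cv2.imwrite('pics/m10.png',np.hstack([cv2.resize(cv2.convertScaleAbs(x,alpha=1.5),(400,400),interpolation=cv2.INTER_CUBIC) for x in (a,b)]))"
```

```text
t 20.85 p [ 0.6226 -0.2251  0.1798] yaw 123.98 tz [ 0.    -0.001 -1.   ] q [ 0.45  0.47 -0.27  1.67  0.14  1.03  0.73] F [-0.9 -3.2  3.3] T [-0.64  0.2   0.06] op 0.156
tool shift units [ 0.002  0.005 -0.001] mm [ 0.2  0.7 -0.2]
turn units [-0.0002  0.0003 -0.0048]
```

View pics/m10.png

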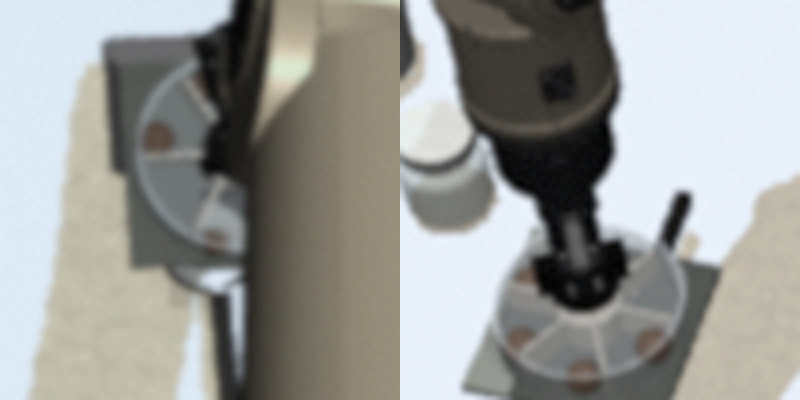

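>>> step_arm(rows=[[0,0,0,0,0,0.06],[0,0,0,0,0,0.09],[0,0,0,0,0,0.09],[0,0,0,0,0,0.09],[0,0,0,0,0,0.09],[0,0,0,0,0,0.09],[0,0,0,0,0,0.09],[0,0,0,0,0,0.067]])

```text
t: 21.75
tool_pos: [0.6218, -0.2219, 0.1803]
ee_rot: [[0.4, 0.916, -0.005], [0.916, -0.4, -0.008], [-0.009, -0.002, -1.0]]
force: [11.9, -1.1, 2.3]
opening: 0.242
```

```bash
python3 -c "
from h import *
need([.623,-.2245,.180],.077+np.pi/3)
b=grab_frame('scene')[160:260,190:290]
a=grab_frame('top')[170:270,350:450]
cv2.imwrite('pics/m11.png',np.hstack([cv2.resize(cv2.convertScaleAbs(x,alpha=1.5),(400,400),interpolation=cv2.INTER_CUBIC) for x in (a,b)]))"
```

```text
t 21.75 p [ 0.6218 -0.2219  0.1803] yaw 66.41 tz [-0.005 -0.008 -1.   ] q [ 0.28  0.45 -0.06  1.68  0.04  1.01 -0.2 ] F [11.9 -1.1  2.3] T [-0.06 -0.71  0.03] op 0.242
tool shift units [-0.013  0.014  0.002] mm [-1.9  2.1  0.3]
turn units [-0.0009  0.0059  0.0222]
```

View pics/m11.png

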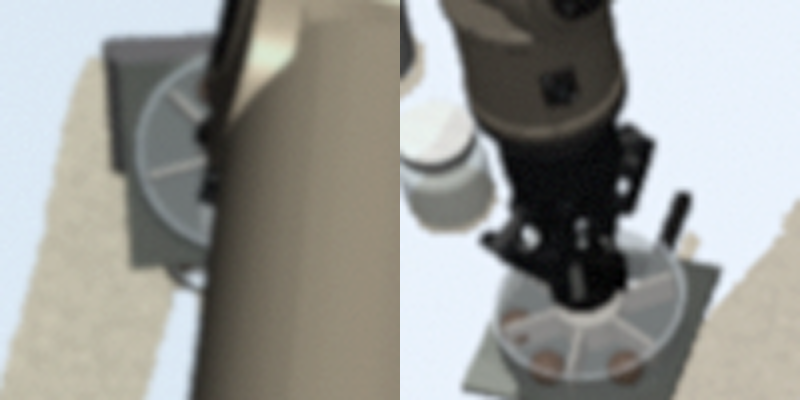

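The opening grew to 0.242 and there is 12 N on the tool, so the bar has twisted in the pads and the knob is lagging. I'll let it settle with a firmer grip.

>>> step_arm(rows=[[0,0,0,0,0,0],[0,0,0,0,0,0],[0,0,0,0,0,0],[0,0,0,0,0,0],[0,0,0,0,0,0],[0,0,0,0,0,0],[0,0,0,0,0,0],[0,0,0,0,0,0]])

```text
t: 22.65
tool_pos: [0.6243, -0.221, 0.1801]
ee_rot: [[0.428, 0.904, 0.002], [0.904, -0.428, 0.004], [0.004, 0.0, -1.0]]
force: [3.8, 14.3, 6.2]
opening: 0.153
```

```bash
python3 -c "
from h import *
need([.623,-.2245,.180],.077+np.pi/3)
b=grab_frame('scene')[200:270,200:270]
a=grab_frame('top')[170:270,350:450]
cv2.imwrite('pics/m12.png',np.hstack([cv2.resize(cv2.convertScaleAbs(x,alpha=1.5),(400,400),interpolation=cv2.INTER_CUBIC) for x in (a,b)]))"
```

```text
t 22.65 p [ 0.6243 -0.221   0.1801] yaw 64.67 tz [ 0.002  0.004 -1.   ] q [ 0.29  0.45 -0.05  1.68  0.02  1.01 -0.22] F [ 3.8 14.3  6.2] T [ 2.87 -0.84  0.03] op 0.153
tool shift units [-0.025  0.002  0.001] mm [-3.7  0.3  0.1]
turn units [ 0.0003 -0.0027  0.0029]
```

View pics/m12.png

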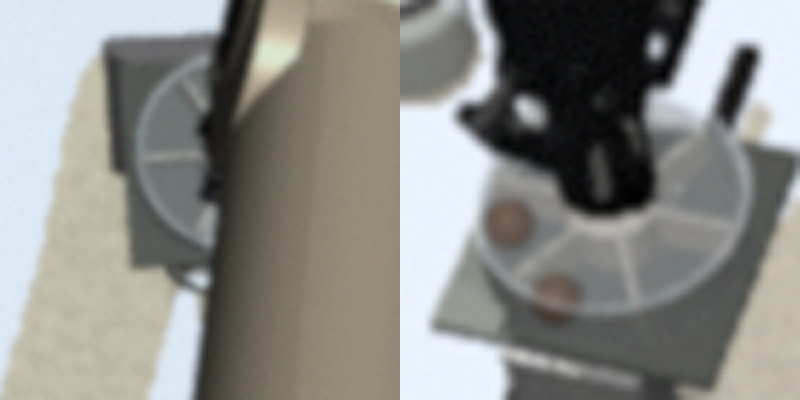

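>>> step_arm(rows=[[0,0,0,0,0,0],[0,0,0,0,0,0],[0,0,0,0,0,0],[0,0,0,0,0,0],[0,0,0,0,0,0],[0,0,0,0,0,0],[0,0,0,0,0,0],[0,0,0,0,0,0]], hand=-1)

```text
t: 23.55
tool_pos: [0.6226, -0.2246, 0.1797]
ee_rot: [[0.434, 0.901, 0.0], [0.901, -0.434, 0.0], [0.0, 0.0, -1.0]]
force: [-0.4, 0.1, -0.7]
opening: 0.998
```

```bash
python3 -c "
from h import *
need([.623,-.2245,.180],.077+np.pi/3)
b=grab_frame('scene')[200:270,200:270]
a=grab_frame('top')[170:270,350:450]
cv2.imwrite('pics/m13.png',np.hstack([cv2.resize(cv2.convertScaleAbs(x,alpha=1.5),(400,400),interpolation=cv2.INTER_CUBIC) for x in (a,b)]))"
```

```text
t 23.55 p [ 0.6226 -0.2246  0.1797] yaw 64.31 tz [ 0.  0. -1.] q [ 0.29  0.45 -0.05  1.68  0.03  1.01 -0.22] F [-0.4  0.1 -0.7] T [-0.03 -0.01 -0.06] op 0.998
tool shift units [ 0.002  0.002 -0.002] mm [ 0.3  0.3 -0.3]
turn units [ 0.     -0.     -0.0012]
```

View pics/m13.png

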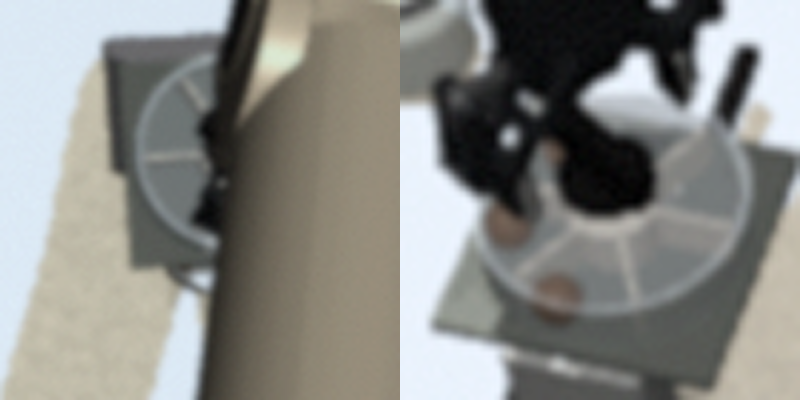

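>>> step_arm(rows=[[0,0,0,0,0,0],[0,0,0,0,0,0],[0,0,0,0,0,0],[0,0,0,0,0,0],[0,0,0,0,0,0],[0,0,0,0,0,0],[0,0,0,0,0,0],[0,0,0,0,0,0]], hand=1, grip_force=60)

```text
t: 24.45
tool_pos: [0.6226, -0.2246, 0.1798]
ee_rot: [[0.434, 0.901, 0.0], [0.901, -0.434, 0.0], [0.0, 0.0, -1.0]]
force: [-1.7, 0.9, 3.4]
opening: 0.151
```

>>> step_arm(rows=[[0,0,0,0,0,0.04],[0,0,0,0,0,0.05],[0,0,0,0,0,0.05],[0,0,0,0,0,0.05],[0,0,0,0,0,0.05],[0,0,0,0,0,0.05],[0,0,0,0,0,0.05],[0,0,0,0,0,0.05]])

```text
t: 25.25
tool_pos: [0.6229, -0.2244, 0.1798]
ee_rot: [[0.874, 0.487, 0.0], [0.487, -0.874, -0.0], [0.0, 0.0, -1.0]]
force: [-1.0, 0.8, 5.4]
opening: 0.152
```

```bash
python3 -c "
from h import *
need([.623,-.2245,.180],.077)"
```

```text
t 25.25 p [ 0.6229 -0.2244  0.1798] yaw 29.12 tz [ 0. -0. -1.] q [ 0.19  0.45  0.08  1.69 -0.04  1.   -0.78] F [-1.   0.8  5.4] T [0.16 0.26 2.27] op 0.152
tool shift units [ 0.     0.001 -0.001] mm [ 0.1  0.1 -0.2]
turn units [ 2.000e-04 -2.000e-04  2.745e-01]
```

```bash
python3 -c "
from h import *
st()
b=grab_frame('scene')[200:270,200:270]
a=grab_frame('top')[170:270,350:450]
cv2.imwrite('pics/m14.png',np.hstack([cv2.resize(cv2.convertScaleAbs(x,alpha=1.5),(400,400),interpolation=cv2.INTER_CUBIC) for x in (a,b)]))
st()"
```

```text
t 25.25 p [ 0.6229 -0.2244  0.1798] yaw 29.12 tz [ 0. -0. -1.] q [ 0.19  0.45  0.08  1.69 -0.04  1.   -0.78] F [-1.   0.8  5.4] T [0.16 0.26 2.27] op 0.152
t 25.35 p [ 0.6229 -0.2244  0.1799] yaw 29.25 tz [ 0.    -0.001 -1.   ] q [ 0.19  0.45  0.08  1.69 -0.04  1.   -0.78] F [-0.9  0.2  4.8] T [-0.18  0.26  2.08] op 0.153
```

View pics/m14.png

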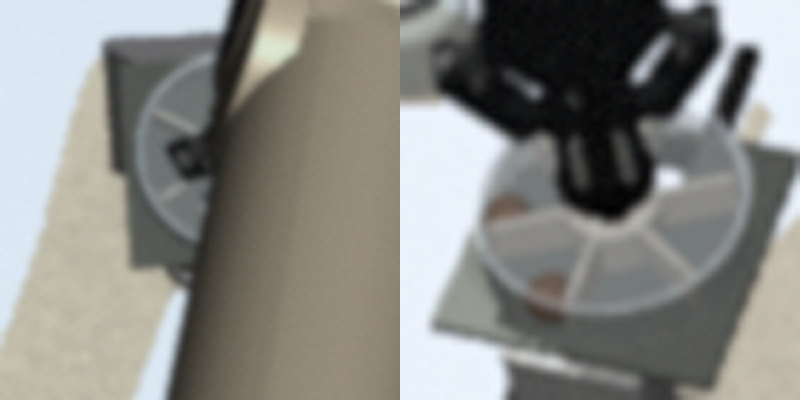

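Torque about z is 2.1–2.3 N m, far above the 0.12 N m detent, so a nut is probably wedged. In the scene crop the wheel has followed about 35°, with nuts visible at (508,210) and (548,293). I'll back off slightly and see whether it eases.

>>> step_arm(rows=[[0,0,0,0,0,-0.04],[0,0,0,0,0,-0.04],[0,0,0,0,0,-0.04],[0,0,0,0,0,0],[0,0,0,0,0,0],[0,0,0,0,0,0],[0,0,0,0,0,0],[0,0,0,0,0,0]])

```text
t: 26.15
tool_pos: [0.6227, -0.2247, 0.1798]
ee_rot: [[0.766, 0.643, 0.0], [0.643, -0.766, -0.0], [0.0, 0.0, -1.0]]
force: [-0.4, 0.2, 5.6]
opening: 0.152
```

```bash
python3 -c "
from h import *
st()
b=grab_frame('scene')[200:270,200:270]
cv2.imwrite('pics/m15.png',cv2.resize(cv2.convertScaleAbs(b,alpha=1.5),(500,500),interpolation=cv2.INTER_CUBIC))
"
```

```text
t 26.15 p [ 0.6227 -0.2247  0.1798] yaw 39.98 tz [ 0. -0. -1.] q [ 0.22  0.45  0.04  1.69 -0.02  1.01 -0.61] F [-0.4  0.2  5.6] T [0.01 0.09 0.02] op 0.152
```

View pics/m15.png

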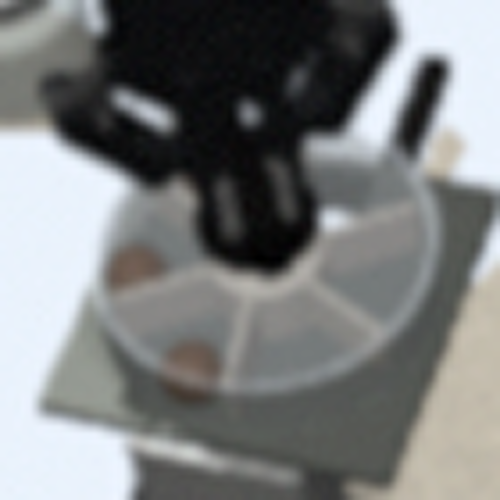

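>>> step_arm(rows=[[0,0,0,0,0,0.05],[0,0,0,0,0,0.05],[0,0,0,0,0,0],[0,0,0,0,0,0],[0,0,0,0,0,0],[0,0,0,0,0,0],[0,0,0,0,0,0],[0,0,0,0,0,0]])

```text
t: 27.0
tool_pos: [0.6228, -0.2245, 0.1798]
ee_rot: [[0.857, 0.516, 0.0], [0.516, -0.857, -0.0], [-0.0, 0.0, -1.0]]
force: [0.0, 0.2, 5.6]
opening: 0.154
```

```bash
python3 -c "
from h import *
st()
b=grab_frame('scene')[200:270,200:270]
cv2.imwrite('pics/m16.png',cv2.resize(cv2.convertScaleAbs(b,alpha=1.5),(500,500),interpolation=cv2.INTER_CUBIC))
"
```

```text
t 27.0 p [ 0.6228 -0.2245  0.1798] yaw 31.07 tz [ 0. -0. -1.] q [ 0.19  0.45  0.07  1.69 -0.04  1.   -0.75] F [0.  0.2 5.6] T [-0.06  0.08  1.27] op 0.154
```

View pics/m16.png

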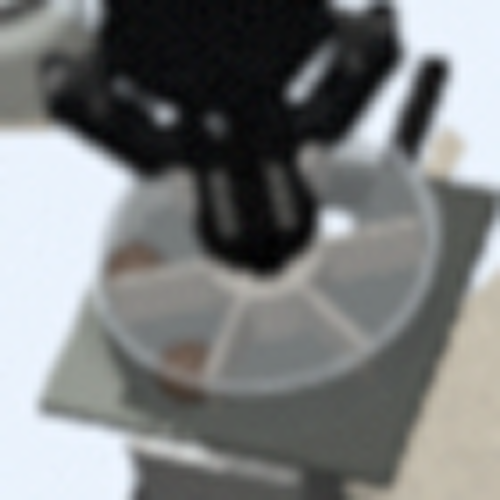

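>>> step_arm(rows=[[0,0,0,0,0,-0.07],[0,0,0,0,0,-0.08],[0,0,0,0,0,-0.08],[0,0,0,0,0,-0.08],[0,0,0,0,0,-0.06],[0,0,0,0,0,0],[0,0,0,0,0,0],[0,0,0,0,0,0]])

```text
t: 27.85
tool_pos: [0.6225, -0.2246, 0.1798]
ee_rot: [[0.434, 0.901, -0.0], [0.901, -0.434, 0.0], [0.0, -0.0, -1.0]]
force: [-1.6, 1.1, 5.2]
opening: 0.154
```

```bash
python3 -c "
from h import *
print(px('top',[[.581,-.2277,z] for z in(.138,.105,.02)]), [350+215/4,170+240/4])
need([.623,-.2245,.18],.077+np.pi/3)
"
```

```text
[[408.90687785 224.56227062]
 [406.89535001 226.3517589 ]
 [402.13143672 230.5901004 ]] [403.75, 230.0]
t 27.85 p [ 0.6225 -0.2246  0.1798] yaw 64.27 tz [-0.  0. -1.] q [ 0.29  0.45 -0.05  1.68  0.03  1.01 -0.22] F [-1.6  1.1  5.2] T [ 0.17  0.34 -0.2 ] op 0.154
tool shift units [ 0.002  0.002 -0.002] mm [ 0.3  0.4 -0.2]
turn units [-0.0001 -0.0001 -0.0016]
```

>>> step_arm(rows=[[0,0,0,0,0,0],[0,0,0,0,0,0],[0,0,0,0,0,0],[0,0,0,0,0,0],[0,0,0,0,0,0],[0,0,0,0,0,0],[0,0,0,0,0,0],[0,0,-0.1,0,0,0]], hand=-1)

```text
t: 28.65
tool_pos: [0.6216, -0.2243, 0.1933]
ee_rot: [[0.434, 0.901, -0.003], [0.901, -0.434, 0.001], [-0.001, -0.003, -1.0]]
force: [-0.8, 0.4, 0.2]
opening: 1.002
```

>>> step_arm(rows=[[0,0,-0.2,0,0,0],[0,0,-0.2,0,0,0],[0.15,-0.1,-0.1,0,0,0],[0.22,-0.14,0,0,0,0],[0.22,-0.14,0,0,0,0],[0.22,-0.14,0,0,0,0],[0.22,-0.14,0,0,0,0],[0.22,-0.1,0,0,0,0]])

```text
t: 29.45
tool_pos: [0.6007, -0.0045, 0.2712]
ee_rot: [[0.433, 0.901, 0.001], [0.901, -0.433, 0.0], [0.001, 0.001, -1.0]]
force: [0.7, 0.1, -0.3]
opening: 1.002
```

```bash
python3 -c "
from h import *
st()
b=grab_frame('scene');a=grab_frame('top')
cv2.imwrite('pics/t17.png',a);cv2.imwrite('pics/s17.png',b)
b=b[200:270,200:270];a=a[170:260,365:455]
cv2.imwrite('pics/m17.png',np.hstack([cv2.resize(cv2.convertScaleAbs(x,alpha=1.5),(400,400),interpolation=cv2.INTER_CUBIC) for x in (a,b)]))
"
```

```text
t 29.45 p [ 0.6007 -0.0045  0.2712] yaw 64.32 tz [ 0.001  0.    -1.   ] q [ 0.02  0.28 -0.15  1.72  0.04  1.14 -0.59] F [ 0.7  0.1 -0.3] T [-0.05 -0.05 -0.06] op 1.002
```

View pics/m17.png

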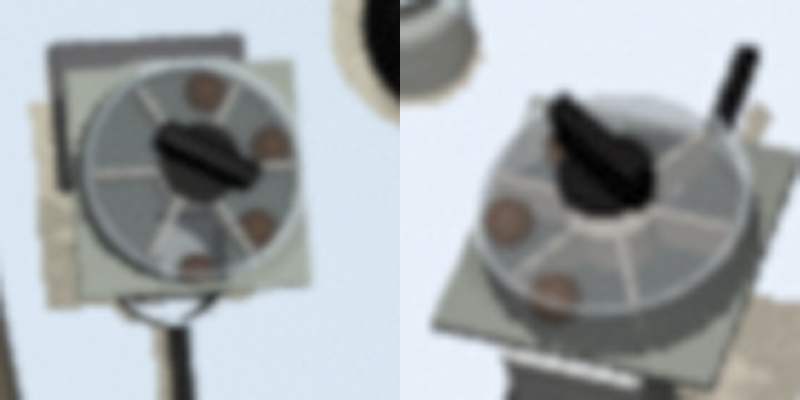

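```bash
python3 -c "
from h import *
a=cv2.imread('pics/t17.png')[200:250,385:435]
a2=cv2.imread('pics/t8.png')[200:250,385:435]
cv2.imwrite('pics/z17.png',np.hstack([cv2.resize(cv2.convertScaleAbs(x,alpha=1.8),(400,400),interpolation=cv2.INTER_CUBIC) for x in (a2,a)]))
print(onz('top',[[408.9,229.6]],.016),onz('top',[[408.9,229.6]],.1))
"
```

```text
[[ 0.58474917 -0.24790133  0.016     ]] [[ 0.57285403 -0.23390033  0.1       ]]
```

View pics/z17.png

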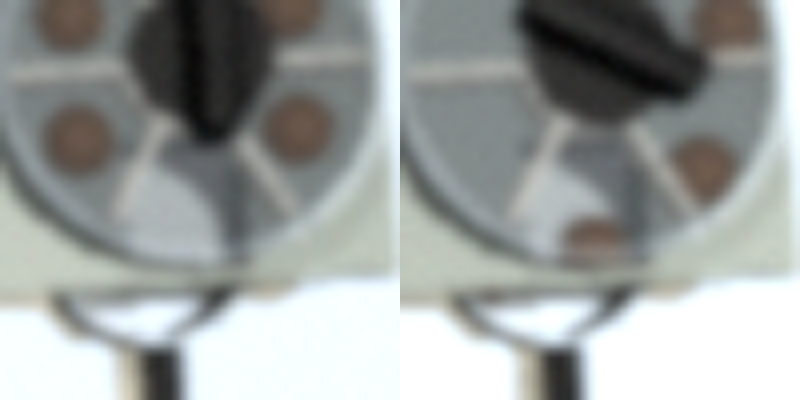

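The knob rests properly at click 2, and three nuts are still in the drum. One nut is visible through the outlet at (590,235) in the right half of the zoom; the other should be hidden by the tube. The stuck nut hugs the drum wall at (703,165). I'll re-grip softly and turn at the speed that worked before.

```bash
python3 -c "
from h import *
need([.6228,-.2246,.2712],.077+np.pi/3)"
```

```text
t 29.55 p [ 6.012e-01 -3.000e-04  2.712e-01] yaw 64.69 tz [ 0.001  0.002 -1.   ] q [ 0.02  0.28 -0.15  1.72  0.04  1.14 -0.59] F [ 0.  -0.2 -0.3] T [ 0.02  0.06 -0.01] op 0.997
tool shift units [-1.29   0.769 -0.003] mm [-193.5  115.4   -0.5]
turn units [ 0.0003 -0.0016  0.0031]
```

>>> step_arm(rows=[[-0.16,0.09,0,0,0,0],[-0.22,0.135,0,0,0,0],[-0.22,0.135,0,0,0,0],[-0.22,0.135,0,0,0,0],[-0.22,0.135,0,0,0,0],[-0.15,0.09,0,0,0,0],[-0.07,0.04,0,0,0,0],[0,0,0,0,0,0]])

```text
t: 30.35
tool_pos: [0.6217, -0.2279, 0.2702]
ee_rot: [[0.436, 0.9, 0.0], [0.9, -0.436, -0.0], [-0.0, 0.0, -1.0]]
force: [0.0, 0.6, -0.1]
opening: 1.0
```

>>> step_arm(rows=[[0,0,0,0,0,0],[0,0,0,0,0,0],[0,0,0,0,0,0],[0,0,0,0,0,0],[0,0,0,0,0,0],[0,0,0,0,0,0],[0,0,0,0,0,0],[0,0,0,0,0,0]])

```text
t: 31.15
tool_pos: [0.6219, -0.226, 0.2696]
ee_rot: [[0.434, 0.901, -0.0], [0.901, -0.434, 0.0], [0.0, -0.0, -1.0]]
force: [0.5, -0.2, 1.1]
opening: 1.002
```

```bash
python3 -c "
from h import *
need([.6228,-.2246,.18],.077+np.pi/3)"
```

```text
t 31.15 p [ 0.6219 -0.226   0.2696] yaw 64.3 tz [-0.  0. -1.] q [ 0.28  0.38 -0.04  1.59  0.02  1.18 -0.21] F [ 0.5 -0.2  1.1] T [-0.   -0.01 -0.01] op 1.002
tool shift units [0.011 0.001 0.598] mm [ 1.6  0.2 89.6]
turn units [-0.     -0.     -0.0013]
```

>>> step_arm(rows=[[0.011,0.001,0.1,0,0,-0.001],[0,0,0.15,0,0,0],[0,0,0.15,0,0,0],[0,0,0.12,0,0,0],[0,0,0.055,0,0,0],[0,0,0.022,0,0,0],[0,0,0,0,0,0],[0,0,0,0,0,0]])

```text
t: 31.95
tool_pos: [0.6232, -0.2247, 0.1809]
ee_rot: [[0.432, 0.902, 0.001], [0.902, -0.432, -0.0], [0.0, 0.001, -1.0]]
force: [0.1, -0.7, 0.4]
opening: 0.996
```

>>> step_arm(rows=[[0,0,0,0,0,0],[0,0,0,0,0,0],[0,0,0,0,0,0],[0,0,0,0,0,0],[0,0,0,0,0,0],[0,0,0,0,0,0],[0,0,0,0,0,0],[0,0,0,0,0,0]], hand=1, grip_force=35)

```text
t: 32.75
tool_pos: [0.6227, -0.2244, 0.1802]
ee_rot: [[0.432, 0.902, -0.0], [0.902, -0.432, 0.0], [0.0, -0.0, -1.0]]
force: [-4.0, 2.6, 4.3]
opening: 0.156
```

```bash
python3 -c "
from h import *
need([.6228,-.2246,.18],.077)"
```

```text
t 32.75 p [ 0.6227 -0.2244  0.1802] yaw 64.39 tz [-0.  0. -1.] q [ 0.28  0.45 -0.05  1.68  0.02  1.01 -0.22] F [-4.   2.6  4.3] T [ 0.33  0.83 -0.05] op 0.156
tool shift units [-0.001  0.001  0.002] mm [-0.1  0.2  0.2]
turn units [-2.000e-04  1.000e-04  6.664e-01]
```

>>> step_arm(rows=[[0,0,0,0,0,0.06],[0,0,0,0,0,0.09],[0,0,0,0,0,0.09],[0,0,0,0,0,0.09],[0,0,0,0,0,0.09],[0,0,0,0,0,0.09],[0,0,0,0,0,0.09],[0,0,0,0,0,0.067]])

```text
t: 33.55
tool_pos: [0.6245, -0.2227, 0.1806]
ee_rot: [[0.997, 0.083, 0.001], [0.083, -0.997, -0.002], [0.001, 0.002, -1.0]]
force: [3.7, 3.5, 5.9]
opening: 0.16
```

```bash
python3 -c "
from h import *
need([.6228,-.2246,.18],.077)
b=grab_frame('scene')[200:270,200:270]
cv2.imwrite('pics/m18.png',cv2.resize(cv2.convertScaleAbs(b,alpha=1.5),(500,500),interpolation=cv2.INTER_CUBIC))
"
```

```text
t 33.55 p [ 0.6245 -0.2227  0.1806] yaw 4.77 tz [ 0.001 -0.002 -1.   ] q [ 0.11  0.45  0.18  1.69 -0.09  1.   -1.17] F [3.7 3.5 5.9] T [-0.63  0.17 11.29] op 0.16
tool shift units [-0.012  0.012  0.004] mm [-1.8  1.8  0.6]
turn units [ 0.0013 -0.0007  0.004 ]
```

View pics/m18.png

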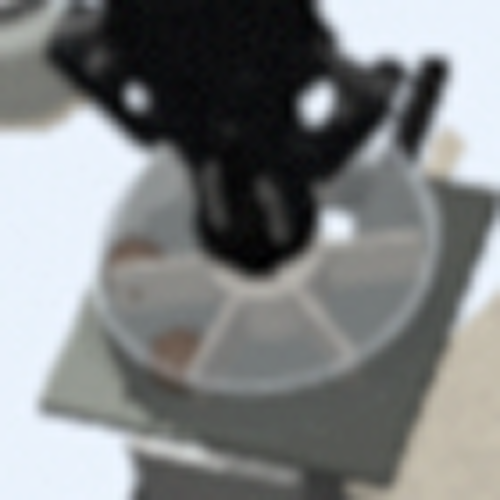

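Torque reads 11 N m and the wheel is held. I'll back off at once.

>>> step_arm(rows=[[0,0,0,0,0,-0.09],[0,0,0,0,0,-0.09],[0,0,0,0,0,-0.09],[0,0,0,0,0,-0.09],[0,0,0,0,0,-0.04],[0,0,0,0,0,0],[0,0,0,0,0,0],[0,0,0,0,0,0]])

```text
t: 34.4
tool_pos: [0.6229, -0.2245, 0.1802]
ee_rot: [[0.763, 0.646, 0.0], [0.646, -0.763, -0.0], [0.0, 0.0, -1.0]]
force: [-1.4, 1.5, 5.7]
opening: 0.156
```

```bash
python3 -c "
from h import *
need([.6228,-.2246,.18],.077)
b=grab_frame('scene')[200:270,200:270]
cv2.imwrite('pics/m19.png',cv2.resize(cv2.convertScaleAbs(b,alpha=1.5),(500,500),interpolation=cv2.INTER_CUBIC))
"
```

```text
t 34.4 p [ 0.6229 -0.2245  0.1802] yaw 40.26 tz [ 0. -0. -1.] q [ 0.22  0.45  0.04  1.68 -0.02  1.01 -0.6 ] F [-1.4  1.5  5.7] T [0.26 0.35 0.03] op 0.156
tool shift units [-0.001 -0.     0.002] mm [-0.2 -0.   0.2]
turn units [ 1.000e-04 -2.000e-04  3.983e-01]
```

View pics/m19.png

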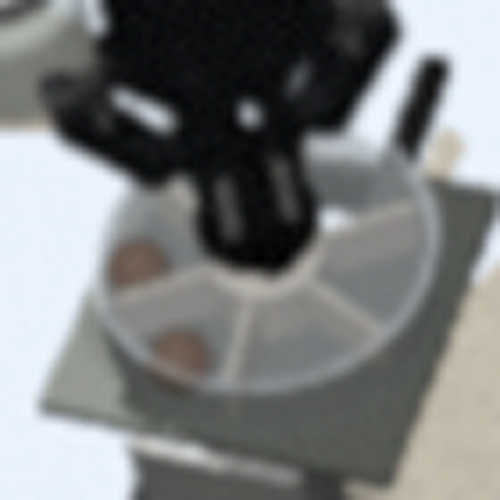

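>>> step_arm(rows=[[0,0,0,0,0,0.05],[0,0,0,0,0,0.05],[0,0,0,0,0,0.02],[0,0,0,0,0,0],[0,0,0,0,0,0],[0,0,0,0,0,0],[0,0,0,0,0,0],[0,0,0,0,0,0]])

```text
t: 35.25
tool_pos: [0.623, -0.2246, 0.1802]
ee_rot: [[0.869, 0.495, 0.0], [0.495, -0.869, -0.0], [0.0, 0.0, -1.0]]
force: [0.1, 0.8, 4.7]
opening: 0.156
```

>>> step_arm(rows=[[0,0,0,0,0,0],[0,0,0,0,0,0],[0,0,0,0,0,0],[0,0,0,0,0,0],[0,0,0,0,0,0],[0,0,0,0,0,0],[0,0,0,0,0,0],[0,0,0,0,0,0]], hand=-1)

```text
t: 36.05
tool_pos: [0.6228, -0.2245, 0.1801]
ee_rot: [[0.87, 0.493, -0.0], [0.493, -0.87, 0.0], [0.0, -0.0, -1.0]]
force: [-0.4, -0.6, 0.4]
opening: 0.998
```

```bash
python3 -c "
from h import *
st()
b=grab_frame('scene')[200:270,200:270]
a=grab_frame('top')[170:260,365:455]
cv2.imwrite('pics/m20.png',np.hstack([cv2.resize(cv2.convertScaleAbs(x,alpha=1.5),(400,400),interpolation=cv2.INTER_CUBIC) for x in (a,b)]))
"
```

```text
t 36.05 p [ 0.6228 -0.2245  0.1801] yaw 29.56 tz [-0.  0. -1.] q [ 0.19  0.45  0.08  1.69 -0.04  1.   -0.77] F [-0.4 -0.6  0.4] T [-0.02 -0.01  0.02] op 0.998
```

View pics/m20.png

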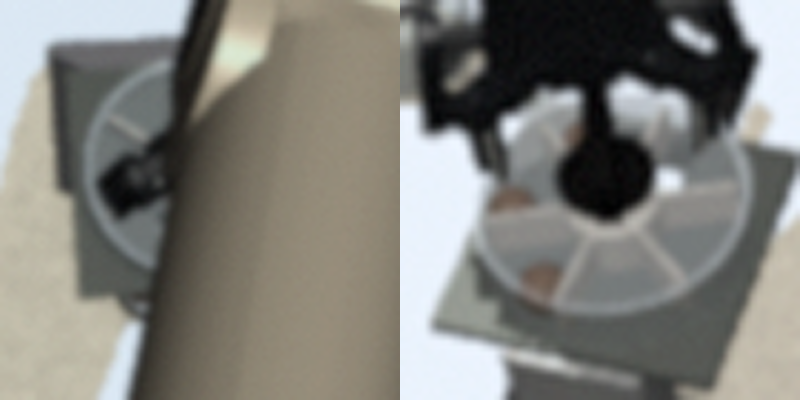

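>>> step_arm(rows=[[0,0,-0.15,0,0,0],[0,0,-0.2,0,0,0],[0,0,-0.2,0,0,0],[0.1,-0.2,0,0,0,0],[0.1,-0.22,0,0,0,0],[0.1,-0.22,0,0,0,0],[0.1,-0.22,0,0,0,0],[0,-0.22,0,0,0,0]])

```text
t: 36.95
tool_pos: [0.5955, -0.0515, 0.2625]
ee_rot: [[0.869, 0.495, 0.0], [0.495, -0.869, 0.001], [0.001, -0.0, -1.0]]
force: [1.1, 0.4, 0.6]
opening: 0.998
```

```bash
python3 -c "
from h import *
st()
b=grab_frame('scene');a=grab_frame('top')
cv2.imwrite('pics/t21.png',a);cv2.imwrite('pics/s21.png',b)
b=b[200:270,200:270];a=a[180:250,375:445]
cv2.imwrite('pics/m21.png',np.hstack([cv2.resize(cv2.convertScaleAbs(x,alpha=1.5),(400,400),interpolation=cv2.INTER_CUBIC) for x in (a,b)]))
"
```

```text
t 36.95 p [ 0.5955 -0.0515  0.2625] yaw 29.66 tz [ 0.     0.001 -1.   ] q [-0.04  0.27  0.02  1.75 -0.01  1.12 -1.07] F [1.1 0.4 0.6] T [0.04 0.   0.02] op 0.998
```

View pics/m21.png

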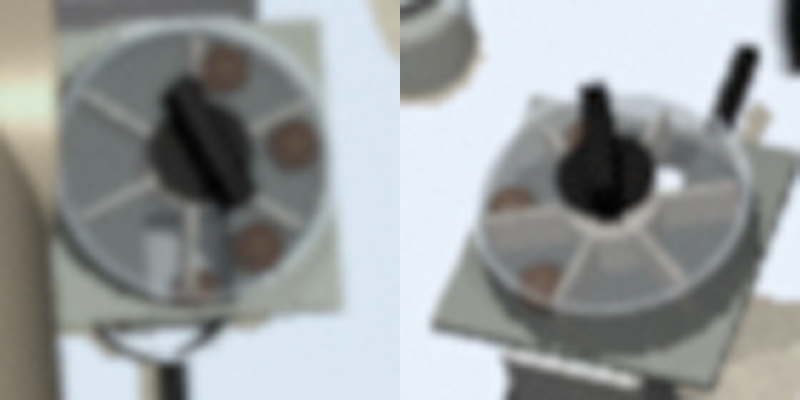

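```bash
python3 -c "
from h import *
o=np.array([.623,-.2245]);u=np.array([np.cos(.077),np.sin(.077)]);n=np.array([-u[1],u[0]])
for nm,f in (('t21',(375,445,180,250)),('t17',(365,455,170,260)),('t8',(365,455,170,260))):
    im=cv2.imread('pics/%s.png'%nm).astype(int);x0,x1,y0,y1=f
    m=((im[...,2]-im[...,0]>12)&(im[...,2]<130)).astype(np.uint8);m[:y0]=0;m[y1:]=0;m[:,:x0]=0;m[:,x1:]=0
    k,l,s,c=cv2.connectedComponentsWithStats(m)
    for i in range(1,k):
        if s[i,4]<8: continue
        w=onz('top',[c[i]],.138)[0][:2]-o;print(nm,s[i,2:],c[i].round(1),'own',(w@u*1000).round(1),(w@n*1000).round(1),'r',(np.hypot(*w)*1000).round(1),'ang from front',np.degrees(np.arctan2(w@n,-w@u)).round(1))
im=cv2.imread('pics/t8.png');c=im[200:250,385:435]
c=cv2.resize(cv2.convertScaleAbs(cv2.imread('pics/t21.png')[185:240,385:440],alpha=1.8),(550,550),interpolation=cv2.INTER_CUBIC)
def dr(pts,z,col):
    q=px('top',[[*(o+a*u+b*n),z] for a,b in pts]);cv2.polylines(c,[((q-[385,185]+.5)*10).astype(int)],True,col,1)
H=[(-.042+sx*.023,sy*.021) for sx,sy in((1,1),(1,-1),(-1,-1),(-1,1))]
dr(H,.125,(0,0,255));dr(H,.093,(255,0,0))
t=np.linspace(0,6.28,40);dr([(.063*np.cos(q),.063*np.sin(q)) for q in t],.138,(0,255,0))
cv2.imwrite('pics/z21.png',c)
"
```

```text
t21 [ 10  15 112] [379.6 185.3] own 69.1 69.5 r 98.0 ang from front 134.8
t21 [ 5  6 27] [413.9 191.6] own 46.2 -21.0 r 50.7 ang from front -155.6
t21 [ 10  49 307] [378.1 224.2] own -36.2 81.5 r 89.1 ang from front 66.1
t21 [ 6  6 28] [426.  204.6] own 8.9 -49.9 r 50.7 ang from front -100.1
t21 [ 7  6 31] [419.7 222.6] own -38.8 -29.1 r 48.5 ang from front -36.9
t17 [14 27 86] [445.5 180.9] own 70.0 -108.0 r 128.7 ang from front -123.0
t17 [ 6  6 26] [411.2 190.1] own 50.8 -14.0 r 52.7 ang from front -164.5
t17 [ 7 31 95] [376.4 211.6] own -1.9 83.4 r 83.4 ang from front 88.7
t17 [ 6  5 27] [425.6 202.1] own 15.7 -49.5 r 52.0 ang from front -107.6
t17 [ 6  6 24] [422.8 220.8] own -34.2 -37.6 r 50.8 ang from front -47.7
t17 [ 5 12 36] [378.3 231.1] own -54.5 82.4 r 98.8 ang from front 56.5
t8 [ 13  26 104] [444.8 181.5] own 68.5 -105.9 r 126.1 ang from front -122.9
t8 [ 5  5 15] [406.  192.5] own 45.1 0.4 r 45.1 ang from front 179.5
t8 [  9  44 163] [377.1 219.7] own -23.9 83.4 r 86.7 ang from front 74.0
t8 [ 6  6 29] [393.6 201.3] own 23.3 35.5 r 42.4 ang from front 123.2
t8 [ 5  5 23] [421. 200.] own 22.1 -37.8 r 43.8 ang from front -120.3
t8 [ 5  6 26] [422.  215.5] own -20.0 -36.8 r 41.8 ang from front -61.5
t8 [ 6  6 26] [394.6 217.1] own -19.7 36.2 r 41.2 ang from front 61.5
```

View pics/z21.png

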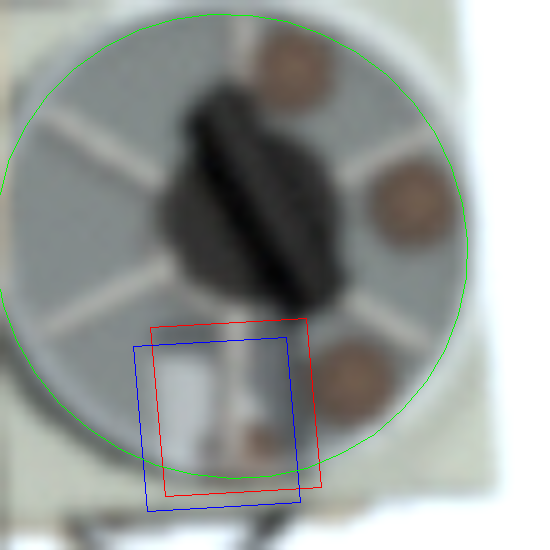

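The drum nuts have drifted out to r≈50 mm, against the wall, where nominal is 42. Nut 3 is wedged there just before the hole, at own (-39,-29). I'll re-grip, swing the wheel back a little, then push fast and stop short so the nut rolls freely past the snag.

```bash
python3 -c "
from h import *
need([.6228,-.2246,.2625],np.radians(30.5))"
```

```text
t 37.05 p [ 0.5939 -0.0493  0.2628] yaw 29.87 tz [-0.     0.002 -1.   ] q [-0.04  0.27  0.02  1.75 -0.01  1.12 -1.07] F [-0.2 -0.1 -0.6] T [-0.08 -0.04 -0.01] op 1.001
tool shift units [-0.415  1.109  0.   ] mm [-62.2 166.4   0. ]
turn units [-0.001  -0.0003 -0.007 ]
```

>>> step_arm(rows=[[-0.06,0.16,0,0,0,-0.007],[-0.08,0.22,0,0,0,0],[-0.08,0.22,0,0,0,0],[-0.08,0.22,0,0,0,0],[-0.07,0.18,0,0,0,0],[-0.045,0.109,0,0,0,0],[0,0,0,0,0,0],[0,0,0,0,0,0]])

```text
t: 37.85
tool_pos: [0.6246, -0.2286, 0.2624]
ee_rot: [[0.864, 0.503, -0.0], [0.503, -0.864, 0.001], [0.0, -0.001, -1.0]]
force: [-0.0, -0.0, 0.3]
opening: 1.0
```

>>> step_arm(rows=[[0,0,0,0,0,0],[0,0,0,0,0,0],[0,0,0,0,0,0],[0,0,0,0,0,0],[0,0,0,0,0,0],[0,0,0,0,0,0],[0,0,0,0,0,0],[0,0,0,0,0,0]])

```text
t: 38.65
tool_pos: [0.6246, -0.2292, 0.2626]
ee_rot: [[0.864, 0.503, 0.0], [0.503, -0.864, 0.0], [0.0, -0.0, -1.0]]
force: [-1.0, 0.5, -0.5]
opening: 1.003
```

```bash
python3 -c "
from h import *
need([.6228,-.2246,.18],np.radians(31))"
```

```text
t 38.65 p [ 0.6246 -0.2292  0.2626] yaw 30.19 tz [ 0.  0. -1.] q [ 0.18  0.39  0.1   1.6  -0.04  1.16 -0.76] F [-1.   0.5 -0.5] T [-0.02 -0.01  0.01] op 1.003
tool shift units [ 0.005 -0.032  0.551] mm [ 0.7 -4.9 82.6]
turn units [-0.    -0.    -0.009]
```

>>> step_arm(rows=[[0.005,-0.032,0.09,0,0,-0.009],[0,0,0.14,0,0,0],[0,0,0.14,0,0,0],[0,0,0.1,0,0,0],[0,0,0.055,0,0,0],[0,0,0.025,0,0,0],[0,0,0,0,0,0],[0,0,0,0,0,0]])

```text
t: 39.45
tool_pos: [0.6233, -0.2247, 0.1808]
ee_rot: [[0.857, 0.515, 0.001], [0.515, -0.857, -0.0], [0.001, 0.001, -1.0]]
force: [0.4, 0.5, 0.4]
opening: 1.0
```

>>> step_arm(rows=[[0,0,0,0,0,0],[0,0,0,0,0,0],[0,0,0,0,0,0],[0,0,0,0,0,0],[0,0,0,0,0,0],[0,0,0,0,0,0],[0,0,0,0,0,0],[0,0,0,0,0,0]], hand=1, grip_force=50)

```text
t: 40.25
tool_pos: [0.6231, -0.2246, 0.1803]
ee_rot: [[0.857, 0.515, 0.0], [0.515, -0.857, 0.0], [0.0, 0.0, -1.0]]
force: [1.2, 0.5, 3.9]
opening: 0.153
```

```bash
python3 -c "
from h import *
need([.6228,-.2246,.18],np.radians(84.4))"
```

```text
t 40.25 p [ 0.6231 -0.2246  0.1803] yaw 31.01 tz [ 0.  0. -1.] q [ 0.19  0.45  0.08  1.69 -0.04  1.   -0.74] F [1.2 0.5 3.9] T [ 0.18 -0.25 -0.04] op 0.153
tool shift units [-0.002 -0.001  0.002] mm [-0.3 -0.1  0.3]
turn units [ 2.000e-04 -2.000e-04 -5.932e-01]
```

>>> step_arm(rows=[[0,0,0,0,0,-0.085],[0,0,0,0,0,-0.09],[0,0,0,0,0,-0.09],[0,0,0,0,0,-0.09],[0,0,0,0,0,-0.09],[0,0,0,0,0,-0.09],[0,0,0,0,0,-0.058],[0,0,0,0,0,0]])

```text
t: 41.05
tool_pos: [0.6214, -0.2239, 0.1802]
ee_rot: [[0.101, 0.995, -0.003], [0.995, -0.101, 0.003], [0.003, -0.003, -1.0]]
force: [-8.3, 12.3, 12.5]
opening: 0.157
```

>>> step_arm(rows=[[0,0,0,0,0,0.095],[0,0,0,0,0,0.095],[0,0,0,0,0,0.095],[0,0,0,0,0,0.095],[0,0,0,0,0,0.095],[0,0,0,0,0,0],[0,0,0,0,0,0],[0,0,0,0,0,0]])

```text
t: 41.85
tool_pos: [0.6228, -0.2245, 0.1803]
ee_rot: [[0.747, 0.665, -0.0], [0.665, -0.747, 0.0], [-0.0, -0.0, -1.0]]
force: [-1.3, 1.2, 6.2]
opening: 0.153
```

```bash
python3 -c "
from h import *
need([.6228,-.2246,.18],.077)
b=grab_frame('scene')[200:270,200:270]
a=grab_frame('top')[180:250,375:445]
cv2.imwrite('pics/m22.png',np.hstack([cv2.resize(cv2.convertScaleAbs(x,alpha=1.5),(400,400),interpolation=cv2.INTER_CUBIC) for x in (a,b)]))
"
```

```text
t 41.85 p [ 0.6228 -0.2245  0.1803] yaw 41.7 tz [-0.  0. -1.] q [ 0.22  0.45  0.04  1.68 -0.02  1.01 -0.58] F [-1.3  1.2  6.2] T [0.19 0.73 0.1 ] op 0.153
tool shift units [-0.     0.001  0.002] mm [-0.   0.1  0.3]
turn units [-1.000e-04  1.000e-04  4.143e-01]
```

View pics/m22.png

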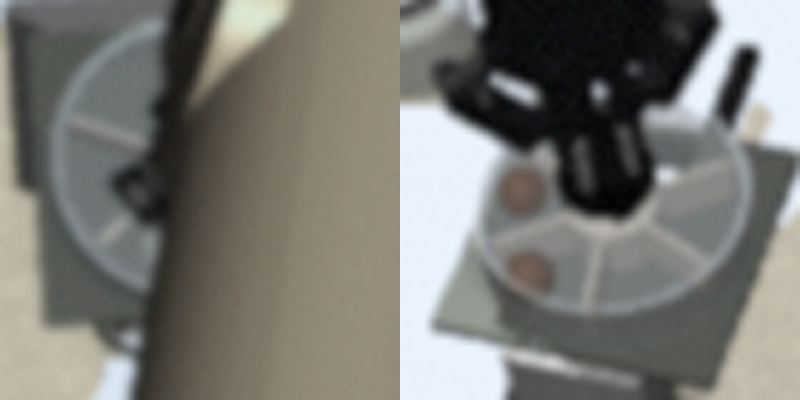

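The nuts at (520,190) and (533,272) have rolled ahead of their blades, as intended. Next is a careful push with a torque check.

>>> step_arm(rows=[[0,0,0,0,0,0.05],[0,0,0,0,0,0.05],[0,0,0,0,0,0.05],[0,0,0,0,0,0.03],[0,0,0,0,0,0],[0,0,0,0,0,0],[0,0,0,0,0,0],[0,0,0,0,0,0]])

```text
t: 42.75
tool_pos: [0.6229, -0.2247, 0.1804]
ee_rot: [[0.903, 0.43, 0.0], [0.43, -0.903, 0.0], [0.0, -0.0, -1.0]]
force: [-0.2, 0.4, 4.9]
opening: 0.159
```

```bash
python3 -c "
from h import *
need([.6228,-.2246,.18],.077)
b=grab_frame('scene')[200:270,200:270]
cv2.imwrite('pics/m23.png',cv2.resize(cv2.convertScaleAbs(b,alpha=1.5),(500,500),interpolation=cv2.INTER_CUBIC))
"
```

```text
t 42.75 p [ 0.6229 -0.2247  0.1804] yaw 25.48 tz [ 0.  0. -1.] q [ 0.17  0.45  0.1   1.69 -0.05  1.   -0.83] F [-0.2  0.4  4.9] T [ 0.31  0.56 -0.11] op 0.159
tool shift units [-0.    -0.001  0.002] mm [-0.  -0.1  0.4]
turn units [-0.    -0.     0.234]
```

View pics/m23.png

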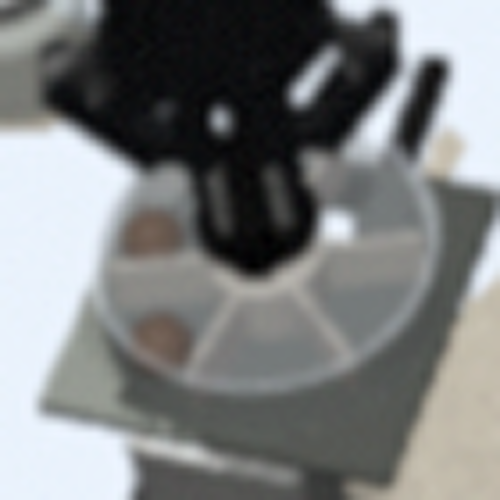

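Past the snag, and the torque is about zero. I'll finish the click.

>>> step_arm(rows=[[0,0,0,0,0,0.05],[0,0,0,0,0,0.06],[0,0,0,0,0,0.06],[0,0,0,0,0,0.064],[0,0,0,0,0,0],[0,0,0,0,0,0],[0,0,0,0,0,0],[0,0,0,0,0,0]])

```text
t: 43.6
tool_pos: [0.6229, -0.2248, 0.1803]
ee_rot: [[0.997, 0.078, 0.0], [0.078, -0.997, -0.0], [0.0, 0.0, -1.0]]
force: [-0.1, 0.2, 4.8]
opening: 0.154
```

```bash
python3 -c "
from h import *
need([.6228,-.2246,.18],.077)
b=grab_frame('scene')[200:270,200:270]
cv2.imwrite('pics/m24.png',cv2.resize(cv2.convertScaleAbs(b,alpha=1.5),(500,500),interpolation=cv2.INTER_CUBIC))
"
```

```text
t 43.6 p [ 0.6229 -0.2248  0.1803] yaw 4.49 tz [ 0. -0. -1.] q [ 0.11  0.45  0.18  1.69 -0.1   1.   -1.16] F [-0.1  0.2  4.8] T [ 0.17  0.33 -0.04] op 0.154
tool shift units [-0.001 -0.001  0.002] mm [-0.1 -0.2  0.3]
turn units [ 0.0001 -0.0002  0.0008]
```

View pics/m24.png

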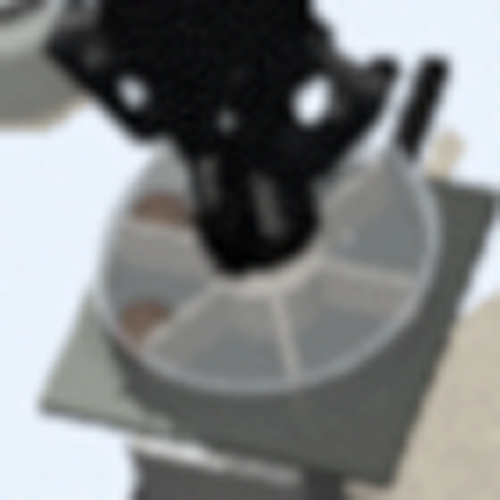

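The blades are at the third click and only two nuts are left in the drum, at (160,207) and (145,320). I'll release, lift and clear.

>>> step_arm(rows=[[0,0,0,0,0,0],[0,0,0,0,0,0],[0,0,0,0,0,0],[0,0,0,0,0,0],[0,0,0,0,0,0],[0,0,0,0,0,0],[0,0,0,0,0,0],[0,0,0,0,0,0]], hand=-1)

```text
t: 44.45
tool_pos: [0.6229, -0.2246, 0.1801]
ee_rot: [[0.997, 0.076, 0.0], [0.076, -0.997, 0.0], [0.0, -0.0, -1.0]]
force: [-0.3, -0.4, 0.5]
opening: 1.003
```

>>> step_arm(rows=[[0,0,-0.1,0,0,0],[0,0,-0.2,0,0,0],[0,0,-0.2,0,0,0],[0,0,-0.15,0,0,0],[0,-0.15,0,0,0,0],[0,-0.22,0,0,0,0],[0,-0.22,0,0,0,0],[0,-0.22,0,0,0,0]])

```text
t: 45.25
tool_pos: [0.6135, -0.1024, 0.279]
ee_rot: [[0.997, 0.076, 0.001], [0.076, -0.997, -0.0], [0.001, 0.0, -1.0]]
force: [0.8, 0.7, -0.4]
opening: 1.0
```

>>> step_arm(rows=[[0,-0.22,0,0,0,0],[0,-0.22,0,0,0,0],[0,-0.1,0,0,0,0],[0,0,0,0,0,0],[0,0,0,0,0,0],[0,0,0,0,0,0],[0,0,0,0,0,0],[0,0,0,0,0,0]])

```text
t: 46.05
tool_pos: [0.6075, -0.0237, 0.2776]
ee_rot: [[0.997, 0.075, -0.0], [0.075, -0.997, -0.0], [-0.0, 0.0, -1.0]]
force: [-0.5, 0.8, 0.2]
opening: 0.999
```

```bash
python3 -c "
from h import *
st()
b=grab_frame('scene');a=grab_frame('top')
cv2.imwrite('pics/t25.png',a);cv2.imwrite('pics/s25.png',b)
b=b[200:270,200:270];a=a[180:250,375:445]
cv2.imwrite('pics/m25.png',np.hstack([cv2.resize(cv2.convertScaleAbs(x,alpha=1.5),(400,400),interpolation=cv2.INTER_CUBIC) for x in (a,b)]))
"
```

```text
t 46.05 p [ 0.6075 -0.0237  0.2776] yaw 4.29 tz [-0. -0. -1.] q [-0.16  0.28  0.12  1.71 -0.04  1.15 -1.53] F [-0.5  0.8  0.2] T [-0.    0.   -0.02] op 0.999
```

View pics/m25.png

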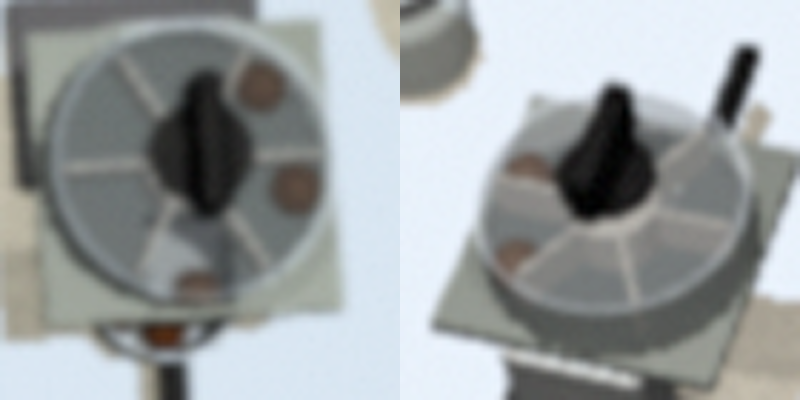

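View pics/s25.png

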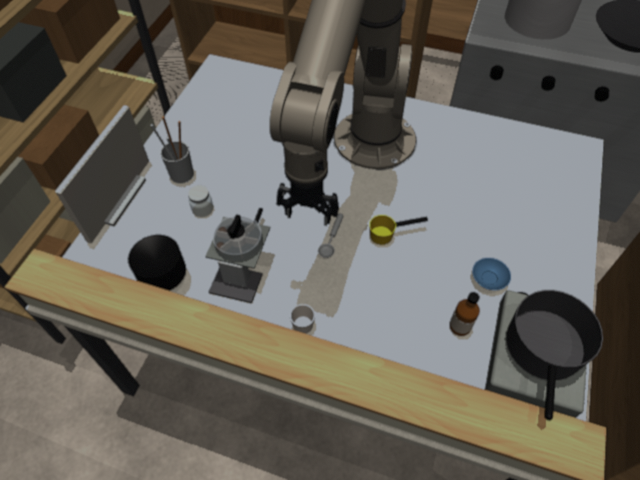

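```bash
python3 -c "
from h import *
p=[[375+168/5.714-.4,180+335/5.714-.4],[375+197/5.714-.4,180+288/5.714]]
for z in(.016,.04): 
    w=onz('top',p,z);print(z,w.round(4).tolist(),np.hypot(*(w[:,:2]-[.5815,-.2255]).T).round(4))
a=cv2.imread('pics/t25.png');m=(a.max(2)<60).astype(np.uint8);m[:246]=0;m[:,:390]=0;m[:,420:]=0;m[300:]=0
q=np.argwhere(m)[:,::-1];r=cv2.minAreaRect(q.astype(np.float32));bx=cv2.boxPoints(r);o=np.argsort(bx[:,1]);e=[bx[o[:2]].mean(0),bx[o[2:]].mean(0)]
w=onz('top',e,.051);d=w[0]-w[1];d/=np.linalg.norm(d);print(e,w.round(4),'yaw',d[1]/d[0],'axis',(w[1]+d*.141).round(4))
x=cv2.resize(cv2.convertScaleAbs(a[215:285,380:440],alpha=1.6),(600,700)[:2],interpolation=cv2.INTER_CUBIC)[:600];cv2.imwrite('pics/z25.png',x)
o=np.array([.623,-.2245]);u=np.array([np.cos(.077),np.sin(.077)])
"
```

```text
0.016 [[0.5593, -0.2336, 0.016], [0.5824, -0.2484, 0.016]] [0.0236 0.0229]
0.04 [[0.5564, -0.2298, 0.04], [0.579, -0.2444, 0.04]] [0.0255 0.019 ]
[array([404.39758, 245.87294], dtype=float32), array([407.24182, 277.15982], dtype=float32)] [[ 0.5333 -0.229   0.051 ]
 [ 0.4456 -0.2363  0.051 ]] yaw 0.08263563532796908 axis [ 0.5862 -0.2247  0.051 ]
```

View pics/z25.png

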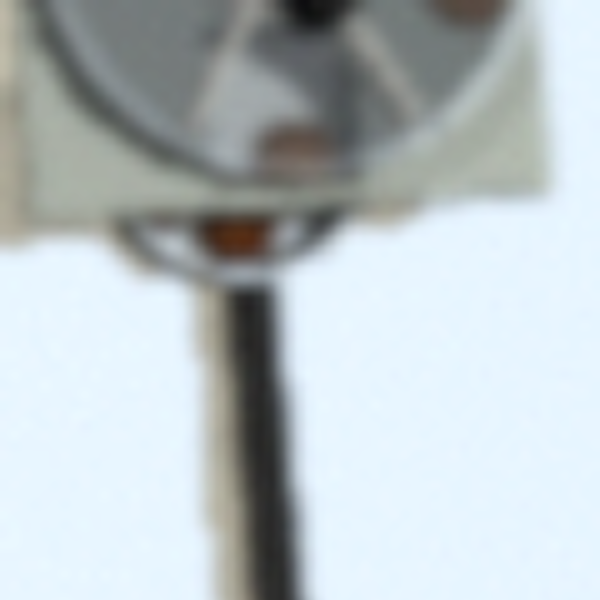

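```bash
python3 -c "
from h import *
st();print(sign_off())"
```

```text
t 46.15 p [ 0.6075 -0.0233  0.2775] yaw 4.32 tz [-0. -0. -1.] q [-0.16  0.28  0.12  1.71 -0.04  1.15 -1.53] F [-0.3 -0.3  0.2] T [ 0.03 -0.02 -0.02] op 1.001
the job is handed in; nothing more can be done
None
```

I stood the measuring cup under the outlet by its handle and let go. I then turned the knob three clicks clockwise and handed the job in at about 46 s; no verdict was reported.

**Snags:** Clicks 2 and 3 were not clean. In click 2 the bar twisted in the pads, then went home by itself. In click 3 a nut wedged against the drum wall. The torque on the tool reached about 11 N m on one push before I backed off. I cleared it by turning the wheel back and then swinging it forward fast and stopping short, which let the nut roll past. After that the click finished with almost no torque.

**Last checks:**
- **Knob:** the paddle and blades rest at the third click.
- **Nuts 4 and 5:** both are still in the drum.
- **Nuts in the cup:** two were visible inside. I did not see the third; I infer it is there because only two remain in the drum and none showed on the counter.
- **Cup position:** the handle line and the visible rim agree with the outlet point to about 5 mm. The last estimate from the handle's end was 5 mm further back than the one from the rim, and both are inside the 20 mm limit.
- **Surroundings:** the bystanders and the yellow look-alike looked unmoved in the last picture, and the gripper was open and clear of everything.

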